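Clear and pack the slide cassettes and close up the carrier

ROBOT

A 6-joint arm with a two-finger parallel gripper is mounted at the origin on the work surface. World frame = base frame: x ahead of the robot, y to its left, z up, the work surface at z = 0. Lengths are in m, angles in rad, forces in N, time in s.
With the tool pointing down it reaches from about 0.375 to 0.9 m from the base axis. Payload 3.1 kg.
Tool frame: the origin (TCP) lies at the very end of the fingers, on their centre line; the grasp point (between the pads) lies 19 mm behind it; z points along the fingers, y is the direction in which the jaws open and shut (so a half turn about z gives the same grasp; the last joint's range is limited). The gripper opens to 87 mm and grips with 3 to 60 N. Pads are 19 mm wide; open, the fingers measure 117 mm over their backs; the gripper's body (75 mm by 190 mm) begins 51 mm behind the grasp point.
Start: joints at [-1.379, 0.527, 1.433, -0, 1.181, -0.178], TCP at [0.226, -0.582, 0.223] pointing down, gripper open.
Joint ranges: [-3.08, 3.08], [-0.75, 2.2], [0.22, 2.44], [-1.43, 4.57], [0, 2.65], [-2.85, 2.85]. Speed limits (rad/s): [2.79, 2.79, 3.14, 3.14, 3.14, 3.14].

INTERFACE

Orientations are given as a unit quaternion [x, y, z, w].
In Python, from rig import robot gives the robot as it stands. The module is installed in compiled form; this text tells all that it offers.
- The arm moves only by the tool carry_out, never from a script. Its argument "series" is a list of rows, each a list of 7 numbers: the shift along the tool's x, y, z in mm, then the turn, a rotation vector about the tool's x, y, z in degrees, then the gripper command: -1 is shut, 1 is fully open, values between are in proportion. In form: [[tx, ty, tz, rx, ry, rz, claw], ...]. A call has 1 to 8 rows; each row is the pose to reach, as a shift and turn from the pose measured when the call began, along the tool's axes at that moment; what a row does not reach only later rows make up. A row lasts 1/8 s, in which the tool goes at most 62.5 mm and 10.7 degrees, less where a joint would pass 70% of its speed; a pose out of reach is approached as far as the arm can. A call with a gripper value outside its range is refused whole. The fingers move at their own pace and stop on an object; "force" is the grip in N (left out, the last holds). Time passes only in rows, so rows that repeat a pose let the fingers close. It gives the time, the measured TCP pose, the force and the opening at its end, in the units of the state.
- robot.get_obs(): the state, without advancing time (a new reading comes with each control period).
- robot.camera(name): name is "scene" or "side" or "wrist"; returns a dict with "pixels" (480x640x3 uint8, red, green, blue), "fx", "fy", "cx", "cy" (pixels), "k1" (the pictures are not rectified: a ray, as slopes to the right and down, at radius r is drawn at 1 + k1 r^2 times it, then the intrinsics apply), "position" and "attitude" of the camera in the world. Camera axes: x right, y down, z forward; pixel columns grow to the right and rows downward; lengths in m; the calibration is good to about 2 mm. A picture is of the moment at which its call begins. There is no depth.
- robot.hand_in(): hands the job in, once; it reports no verdict.
The state is a dict: "time": time; "q": joint angles; "joint_velocities": joint speeds; "joint_torque": joint torques, N m; "position": TCP position; "tool_rot": TCP orientation; "ft_force": force on the tool from outside, world axes, zero at the start; "moment": the same for the moment, N m; "grip_width": finger opening in m.
Only numpy, scipy, OpenCV 4.12 (cv2) and the standard library are available. Lean on these libraries where they do the work, as an engineer would, in place of code of your own. Each camera call takes 0.05 s, during which the arm holds its last target.

TASK

Clear the carrier box and pack it: stand every specimen pot left in it upright in a free pocket of the tray, and move every slide cassette from the tray into the carrier, each lying flat and the right way up in a bay of its own. Then swing the carrier's lid shut and press its front down until the catch snaps and holds it, and only after that fold both clamps fully over onto the lid. Leave everything else on the desk where it is.

Things in the scene. Friction and masses are not known exactly. Their poses are not given: they have to be found in the camera images.
- carrier: Grey plastic carrier box fixed to the desk, open on top: 116 (x) x 247 (y) mm outside, rim 56 mm high, floor 6 mm, walls 5 mm. Origin: centre of its underside on the desk; z up; -x is its front (catch, clamps), +x the lid hinge side. Four bays in a row along y. In the middle of the front stands the black catch housing, reaching 34 mm out from the wall and 42 mm high.
- bay1 (a point): Centre of a bay's floor, at carrier x = 0, y = -90, z = 6 mm, axes as the carrier's. The bay is 106 mm along x by 57 mm along y, between dividers 3 mm thick standing 18 mm above the floor. It takes one cassette, its length along x, either way round.
- bay2 (a point): Centre of a bay's floor, at carrier x = 0, y = -30, z = 6 mm, axes as the carrier's. The bay is 106 mm along x by 57 mm along y, between dividers 3 mm thick standing 18 mm above the floor. It takes one cassette, its length along x, either way round.
- bay3 (a point): Centre of a bay's floor, at carrier x = 0, y = +30, z = 6 mm, axes as the carrier's. The bay is 106 mm along x by 57 mm along y, between dividers 3 mm thick standing 18 mm above the floor. It takes one cassette, its length along x, either way round.
- bay4 (a point): Centre of a bay's floor, at carrier x = 0, y = +90, z = 6 mm, axes as the carrier's. The bay is 106 mm along x by 57 mm along y, between dividers 3 mm thick standing 18 mm above the floor. It takes one cassette, its length along x, either way round.
- lid (a joint): Lid angle in rad: 0 = shut, grows as it opens upward; starts at 1.65 to 1.95 (leaning back past upright), stop at 2.0. Clear lid in a white frame, 8 mm thick, 150 g; stiff hinge (0.14 N m), stays where left. Going down, its bead meets the spring catch at about 0.09 rad and rests there; some 6 N down on the middle of the front edge pushes it past, and the catch holds it at 0.
- lid_hinge (a point): Point on the lid's hinge axis, middle of the lid, at carrier x = +58, y = 0, z = 56 mm. The axis runs along the carrier's y.
- lid_tab (a point): Point on the lid's outer face (top when shut), middle of its front edge, 116 mm from the hinge axis and 8 mm outward; the tab goes on another 12 mm. The outer face looks to the carrier's +x while the lid is open, so it is pushed over from behind. x axis: from the front edge to the hinge; z: outward normal.
- clamp_a (a joint): Angle in rad of the clamp at carrier y = +60 mm: 0 = folded fully over, flat on the shut lid; starts swung out to the front at 1.9 to 2.25 (pi/2 = upright), stop at 2.3. Stiff hinge (0.10 N m), stays where it is left; about 2 N at the tip moves it.
- clamp_a_pivot (a point): Pivot of that clamp, at carrier x = -68, y = +60, z = 72 mm; the axis runs along the carrier's y. The arm is a steel bar 14 mm wide and 10 mm thick with a black end 20 mm wide and 14 mm thick, from the pivot to the tip.
- clamp_a_tip (a point): Free end of that clamp, 85 mm from its pivot.
- clamp_b (a joint): The same for the clamp at carrier y = -60 mm.
- clamp_b_pivot (a point): Pivot of the clamp at carrier x = -68, y = -60, z = 72 mm.
- clamp_b_tip (a point): Free end of that clamp, 85 mm from its pivot.
- tray: Grey plastic pocket tray fixed to the desk, 228 (x) x 204 (y) mm: floor 4 mm thick, six pockets 105 x 60 mm in two columns (x = -55.5, +55.5 mm) and three rows (y = -66, 0, +66 mm) between ridges whose tops are 10 mm above the desk. Origin: centre of its underside. The cassettes start in it, one to a pocket, their length along its x; two to three pockets are free.
- cassette1: White plastic slide cassette, 98 to 196 g, origin at the centre of its underside, z up: body 90 (x) x 40 (y) x 24 mm high, and on top along its middle a grip rib 64 (x) x 14 (y) mm that stands 18 mm higher (42 mm in all). All four are alike; 3 or 4 are present, the absent ones read None from the start.
- cassette2: White plastic slide cassette, 98 to 196 g, origin at the centre of its underside, z up: body 90 (x) x 40 (y) x 24 mm high, and on top along its middle a grip rib 64 (x) x 14 (y) mm that stands 18 mm higher (42 mm in all). All four are alike; 3 or 4 are present, the absent ones read None from the start.
- cassette3: White plastic slide cassette, 98 to 196 g, origin at the centre of its underside, z up: body 90 (x) x 40 (y) x 24 mm high, and on top along its middle a grip rib 64 (x) x 14 (y) mm that stands 18 mm higher (42 mm in all). All four are alike; 3 or 4 are present, the absent ones read None from the start.
- cassette4: White plastic slide cassette, 98 to 196 g, origin at the centre of its underside, z up: body 90 (x) x 40 (y) x 24 mm high, and on top along its middle a grip rib 64 (x) x 14 (y) mm that stands 18 mm higher (42 mm in all). All four are alike; 3 or 4 are present, the absent ones read None from the start.
- pot1: Squat closed specimen pot with a screw cap, diameter 46, height 32 mm, 70 to 140 g, origin at the centre of its underside, z up. It starts upright on the floor of one of the carrier's bays. 1 or 2 are there; an absent one reads None from the start.
- pot2: Squat closed specimen pot with a screw cap, diameter 46, height 32 mm, 70 to 140 g, origin at the centre of its underside, z up. It starts upright on the floor of one of the carrier's bays. 1 or 2 are there; an absent one reads None from the start.
- washbottle: Bystander: white wash bottle, diameter 64, height 150 mm, standing beyond the gap between tray and carrier. Origin: centre of its underside.
- slidebox: Bystander: black slide storage box, 85 x 100 x 34 mm, near the robot at its left. Origin: centre of its underside.
- pen: Bystander: marker pen, 140 mm long, 15 mm thick, lying between the tray and the carrier. Origin: middle of its underside.

How it is judged:
On the way, in this order (a step that is already met when the one before it is completed fails the run):
1. every pot stands in a tray pocket and every cassette lies flat in a bay of its own, all let go, lid still open (x of cassette1 in the frame of carrier between -0.016 and 0.016 m and y of cassette1 in the frame of carrier between -0.106 and 0.106 m and z of cassette1 in the frame of carrier between 0.002 and 0.0105 m and angle between each of cassette1, cassette2, cassette3, cassette4, pot1, pot2's own z axis and vertical below 0.1 rad and angle between the x axis of each of cassette1, cassette2, cassette3, cassette4 and the x axis of carrier, either way round below 0.3 rad and x of cassette2 in the frame of carrier between -0.016 and 0.016 m and y of cassette2 in the frame of carrier between -0.106 and 0.106 m and z of cassette2 in the frame of carrier between 0.002 and 0.0105 m and x of cassette3 in the frame of carrier between -0.016 and 0.016 m and y of cassette3 in the frame of carrier between -0.106 and 0.106 m and z of cassette3 in the frame of carrier between 0.002 and 0.0105 m and x of cassette4 in the frame of carrier between -0.016 and 0.016 m and y of cassette4 in the frame of carrier between -0.106 and 0.106 m and z of cassette4 in the frame of carrier between 0.002 and 0.0105 m and x of pot1 in the frame of tray between -0.105 and 0.105 m and y of pot1 in the frame of tray between -0.096 and 0.096 m and z of pot1 in the frame of tray between 0 and 0.0085 m and x of pot2 in the frame of tray between -0.105 and 0.105 m and y of pot2 in the frame of tray between -0.096 and 0.096 m and z of pot2 in the frame of tray between 0 and 0.0085 m and contact force between the fingers and cassette1 below 0.2 N and contact force between the fingers and cassette2 below 0.2 N and contact force between the fingers and cassette3 below 0.2 N and contact force between the fingers and cassette4 below 0.2 N and contact force between the fingers and pot1 below 0.2 N and contact force between the fingers and pot2 below 0.2 N and value of joint lid above 0.8 rad), for 0.2 s.
2. the lid is shut and held by its catch, both clamps still swung out (value of joint lid below 0.03 rad and value of joint each of clamp_a, clamp_b above 1.2 rad), for 0.2 s.
3. both clamps are folded over onto the lid (value of joint lid below 0.03 rad and value of joint each of clamp_a, clamp_b below 0.12 rad), for 0.2 s.
At the end, for the whole second after the job is handed in: Every cassette lies in a carrier bay (16 mm along it, bottom 4.5 mm, tilt 0.1 rad, lengthwise 0.3 rad), every pot stands in a tray pocket (bottom 4.5 mm, tilt 0.1 rad), all at rest and let go; lid below 0.03 rad, both clamps below 0.12 rad (all of step 3 and x of cassette1 in the frame of carrier between -0.016 and 0.016 m and y of cassette1 in the frame of carrier between -0.106 and 0.106 m and z of cassette1 in the frame of carrier between 0.002 and 0.0105 m and angle between each of cassette1, cassette2, cassette3, cassette4, pot1, pot2's own z axis and vertical below 0.1 rad and angle between the x axis of each of cassette1, cassette2, cassette3, cassette4 and the x axis of carrier, either way round below 0.3 rad and x of cassette2 in the frame of carrier between -0.016 and 0.016 m and y of cassette2 in the frame of carrier between -0.106 and 0.106 m and z of cassette2 in the frame of carrier between 0.002 and 0.0105 m and x of cassette3 in the frame of carrier between -0.016 and 0.016 m and y of cassette3 in the frame of carrier between -0.106 and 0.106 m and z of cassette3 in the frame of carrier between 0.002 and 0.0105 m and x of cassette4 in the frame of carrier between -0.016 and 0.016 m and y of cassette4 in the frame of carrier between -0.106 and 0.106 m and z of cassette4 in the frame of carrier between 0.002 and 0.0105 m and x of pot1 in the frame of tray between -0.105 and 0.105 m and y of pot1 in the frame of tray between -0.096 and 0.096 m and z of pot1 in the frame of tray between 0 and 0.0085 m and x of pot2 in the frame of tray between -0.105 and 0.105 m and y of pot2 in the frame of tray between -0.096 and 0.096 m and z of pot2 in the frame of tray between 0 and 0.0085 m and linear speed of each of cassette1, cassette2, cassette3, cassette4, pot1, pot2 below 0.02 m/s); the robot touches nothing.
It fails at once if the washbottle is moved by more than 30 mm (distance of washbottle from where it was at the start of the episode above 0.03 m).
It fails at once if the slidebox is moved by more than 30 mm (distance of slidebox from where it was at the start of the episode above 0.03 m).
It fails at once if the pen is moved by more than 30 mm (distance of pen from where it was at the start of the episode above 0.03 m).
Of cassette1, cassette2, cassette3, cassette4 only 3 to 4 are there at a start; the rules pass over those that are not, and their reading is None.
Of pot1, pot2 only 1 to 2 are there at a start; the rules pass over those that are not, and their reading is None.
At some moment in a run one of cassette1, cassette2, cassette3, cassette4 may be knocked a few centimetres aside while the robot is not near it.
Once in a run the grip may slacken for a moment while it holds something.
It also fails if it takes over 208 s, if anything falls off the work surface, if the arm or the gripper's body presses on something with over 40 N, if the wrist force passes 120 N, or if a joint passes its speed limit or range.

## Working session

There is one attempt and no reset: what is moved stays moved. The work goes in short steps, Python scripts to look and compute and a tool call to move; the robot and the scene stay as the last step left them, time stands still between calls to the robot, and variables do not carry over. Pictures are saved under pics/ and viewed, and the job is handed in when it is done.

Besides the shell and the picture viewer there is one more tool, called after "Request:" as name([rows], argument=value, ...), one row to a line, values as JSON. carry_out: Moves the arm, as the interface text tells. Its arguments: {"type":"object","properties":{"series":{"type":"array"},"force":{"type":"number"}},"required":["series"]}

```bash
ls; mkdir -p pics; cat > h.py <<'E'
import numpy as np, cv2
from rig import robot
from scipy.spatial.transform import Rotation as R
def cam(n,save=None):
    c=robot.camera(n)
    if save: cv2.imwrite('pics/'+save,cv2.cvtColor(np.asarray(c['pixels']),cv2.COLOR_RGB2BGR))
    return c
def rot(a):
    a=np.asarray(a,float)
    return a if a.shape==(3,3) else R.from_quat(a).as_matrix()
def ray(c,u,v):
    x=(u-c['cx'])/c['fx'];y=(v-c['cy'])/c['fy'];k=c['k1']
    rd=np.hypot(x,y);r=rd
    for _ in range(30): r=rd/(1+k*r*r)
    s=r/rd if rd>0 else 1
    d=rot(c['attitude'])@np.array([x*s,y*s,1.]);return np.array(c['position']),d
def plane(c,u,v,z):
    p,d=ray(c,u,v);return p+d*(z-p[2])/d[2]
def proj(c,P):
    q=rot(c['attitude']).T@(np.asarray(P,float)-np.array(c['position']))
    x,y=q[0]/q[2],q[1]/q[2];s=1+c['k1']*(x*x+y*y)
    return np.array([c['fx']*x*s+c['cx'],c['fy']*y*s+c['cy']])
def tri(c1,p1,c2,p2):
    a,d=ray(c1,*p1);b,e=ray(c2,*p2);d=d/np.linalg.norm(d);e=e/np.linalg.norm(e)
    t=np.linalg.lstsq(np.c_[d,-e],b-a,rcond=None)[0]
    A=a+d*t[0];B=b+e*t[1];return (A+B)/2,np.linalg.norm(A-B)
E
python3 - <<'E'
from h import *
for n in ['scene','side','wrist']:
    c=cam(n,n+'0.png'); print(n,{k:v for k,v in c.items() if k!='pixels'})
print(robot.get_obs())
E
```

```text
pics
scene {'fx': 530.2318530100767, 'fy': 530.2318530100767, 'cx': 320.618993684142, 'cy': 240.11636350296286, 'k1': -0.014916826314374331, 'position': array([1.34257593, 0.16272584, 0.72496023]), 'attitude': array([ 0.56853564,  0.69610325, -0.33728876, -0.28007817])}
side {'fx': 525.0786022867491, 'fy': 525.0786022867491, 'cx': 322.20304719412184, 'cy': 243.20433382324444, 'k1': -0.1169868044886254, 'position': array([0.14133606, 0.61553623, 0.78540352]), 'attitude': array([-0.26495903,  0.88106004, -0.37594368,  0.11043675])}
wrist {'fx': 345.56296992709264, 'fy': 345.56296992709264, 'cx': 310.43549445522314, 'cy': 238.16113262831814, 'k1': -0.051442555496526, 'position': array([ 0.29987701, -0.55337131,  0.38409662]), 'attitude': array([ 0.81720052, -0.5581738 , -0.08179044,  0.11804932])}
{'time': 0.15, 'q': array([-1.37852094e+00,  5.28216767e-01,  1.43359062e+00, -4.00788758e-06,
        1.18139559e+00, -1.78461541e-01]), 'joint_velocities': array([ 0.0003667 , -0.00291871, -0.0029793 ,  0.00013105, -0.00044812,
        0.00023824]), 'joint_torque': array([ 6.33249128e-04, -4.40430272e+01, -1.76842386e+01,  6.33293996e-02,
        5.52351633e-02, -9.42212273e-05]), 'position': array([ 0.22638117, -0.58197127,  0.22182399]), 'tool_rot': array([ 9.82867948e-01,  1.84309385e-01, -7.41441525e-06, -8.05130592e-04]), 'ft_force': array([ 0.2534228 ,  0.72251074, -0.37267844]), 'moment': array([ 0.00218893,  0.0290279 , -0.00459675]), 'grip_width': 0.08709093953957406}
```

View pics/scene0.png

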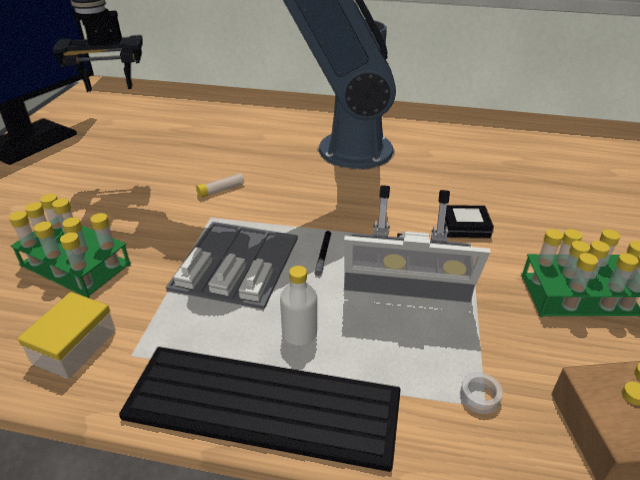

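View pics/side0.png

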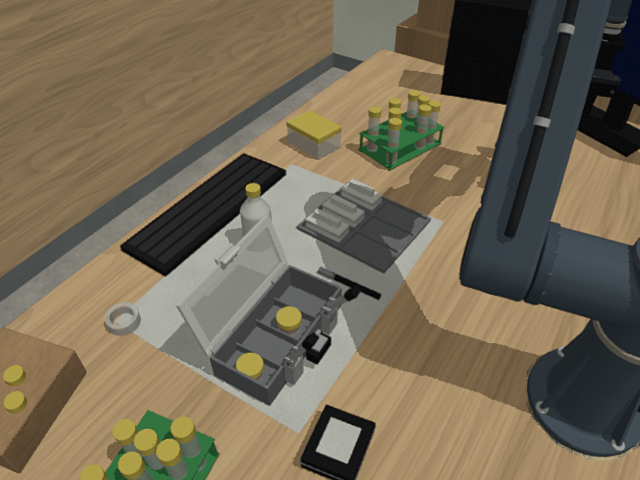

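View pics/wrist0.png

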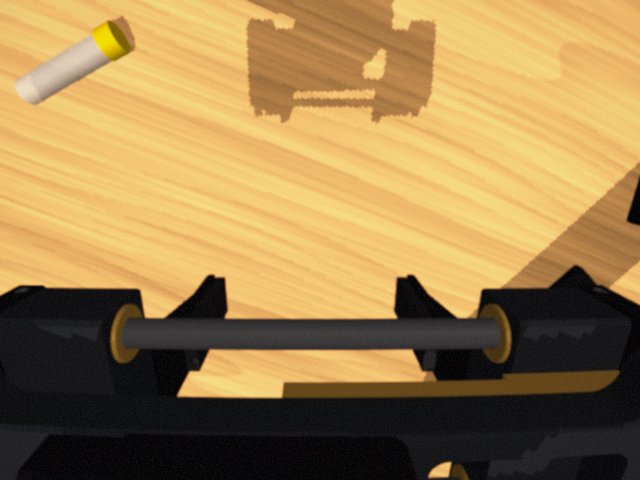

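The scene view shows three white cassettes in the tray's far column, around (192,265), (228,272) and (258,280). The lid leans back and the clamps stand at (384,210) and (443,210). The side view shows two pots, with yellow caps at (289,319) and (250,366). I'll zoom in next.

```bash
python3 - <<'E'
import cv2
a=cv2.imread('pics/side0.png')[160:420,160:450]; cv2.imwrite('pics/side0z.png',cv2.resize(a,None,fx=2.3,fy=2.3,interpolation=cv2.INTER_CUBIC))
a=cv2.imread('pics/scene0.png')[170:320,150:500]; cv2.imwrite('pics/scene0z.png',cv2.resize(a,None,fx=2.2,fy=2.2,interpolation=cv2.INTER_CUBIC))
E
```

```text
(no output)
```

View pics/side0z.png

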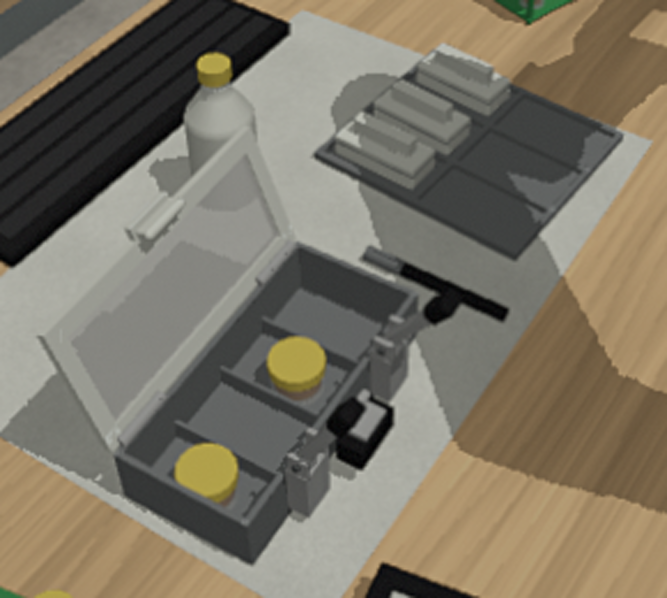

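View pics/scene0z.png

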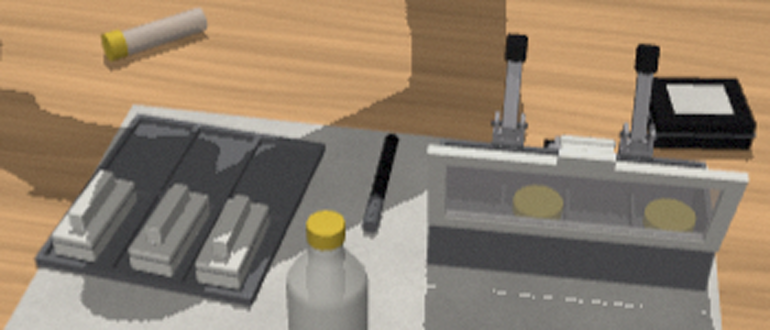

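```bash
cat > m1.py <<'E'
from h import *
s=cam('side');w=cam('scene')
def S(u,v,z): return plane(s,u/2.3+160,v/2.3+160,z)[:2].round(4)
def W(u,v,z): return plane(w,u/2.2+150,v/2.2+170,z)[:2].round(4)
print('tray side',S(620,135,.01),S(515,256,.01),S(317,155,.01))
print('tray scene',W(135,118,.01),W(325,146,.01),W(250,300,.01),W(38,262,.01))
print('carrier rim side  hinge+y',S(118,455,.056),'hinge-y',S(293,245,.056),'front-y',S(417,295,.056),'front+y',S(250,527,.056))
print('pots z38',S(207,472,.038),S(296,362,.038))
print('cass',[S(*p,.042) for p in [(375,135),(415,103),(455,65)]])
print('cass scene',[W(*p,.042) for p in [(102,200),(170,213),(238,228)]])
print('pen',S(370,255,.008),S(507,314,.008),'bottle',W(325,330,.1))
E
python3 m1.py
```

```text
tray side [ 0.4243 -0.261 ] [ 0.4329 -0.0609] [ 0.6543 -0.0725]
tray scene [ 0.4354 -0.2684] [ 0.4414 -0.0649] [ 0.6654 -0.0781] [ 0.6582 -0.2758]
carrier rim side  hinge+y [0.5581 0.3085] hinge-y [0.576  0.0707] front-y [0.4607 0.0604] front+y [0.4442 0.3019]
pots z38 [0.505  0.2755] [0.5105 0.1579]
cass [array([ 0.6041, -0.0968]), array([ 0.5977, -0.1573]), array([ 0.5959, -0.23  ])]
cass scene [array([ 0.601 , -0.2337]), array([ 0.6055, -0.1676]), array([ 0.6124, -0.1024])]
pen [0.5409 0.007 ] [0.4072 0.    ] bottle [0.7691 0.0143]
```

```bash
python3 - <<'E'
import cv2
a=cv2.imread('pics/scene0.png')[0:110,40:160]; cv2.imwrite('pics/g1.png',cv2.resize(a,None,fx=5,fy=5,interpolation=cv2.INTER_CUBIC))
a=cv2.imread('pics/wrist0.png')[250:400,80:560]; cv2.imwrite('pics/g2.png',cv2.convertScaleAbs(a,alpha=3,beta=30))
E
```

```text
(no output)
```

View pics/g1.png

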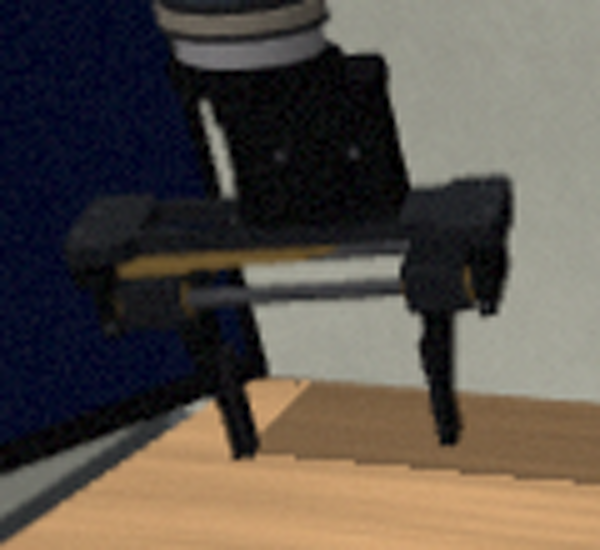

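View pics/g2.png

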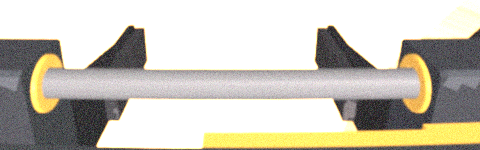

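```bash
cat >> h.py <<'E'
def go(x,y,z,yaw,tilt=None):
    """print shift (mm, tool axes) and rotvec (deg) from current pose to tool-down pose with tool x at world yaw deg"""
    o=robot.get_obs();Rc=rot(o['tool_rot']);a=np.radians(yaw)
    Rt=np.array([[np.cos(a),np.sin(a),0],[np.sin(a),-np.cos(a),0],[0,0,-1]])
    d=Rc.T@(np.array([x,y,z])-o['position'])*1000
    rv=np.degrees(R.from_matrix(Rc.T@Rt).as_rotvec())
    print('shift',d.round(1),'rot',rv.round(1),'rows>=%.1f'%max(np.linalg.norm(d)/62.5,np.linalg.norm(rv)/10.7))
def st():
    o=robot.get_obs();Rc=rot(o['tool_rot'])
    print('t %.2f'%o['time'],'pos',o['position'].round(4),'yaw %.2f'%np.degrees(np.arctan2(Rc[1,0],Rc[0,0])),'tz',Rc[:,2].round(3),'F',np.round(o['ft_force'],2),'w %.4f'%o['grip_width'],'q',o['q'].round(2))
E
python3 -c "
from h import *
st();go(.47,-.17,.30,0)"
```

```text
t 0.25 pos [ 0.2264 -0.5822  0.2221] yaw 21.24 tz [-0.     0.001 -1.   ] F [-0.09 -0.04 -0.03] w 0.0870 q [-1.38  0.53  1.43 -0.    1.18 -0.18]
shift [ 376.4 -296.   -77.5] rot [-0.1  0.  21.2] rows>=7.8
```

Request:
carry_out([
  [47, -37, -78, 0, 0, 8, 0],
  [94, -74, -78, 0, 0, 16, 0],
  [141, -111, -78, 0, 0, 21, 0],
  [188, -148, -78, 0, 0, 21, 0],
  [235, -185, -78, 0, 0, 21, 0],
  [282, -222, -78, 0, 0, 21, 0],
  [330, -260, -78, 0, 0, 21, 0],
  [376, -296, -78, 0, 0, 21, 0],
])

```text
time: 1.25
position: [0.467, -0.1741, 0.3006]
tool_rot: [1.0, 0.002, 0.0, -0.0]
ft_force: [0.1, -0.9, -0.5]
grip_width: 0.0435
```

Request:
carry_out([
  [0, 0, 0, 0, 0, 0, 0],
  [0, 0, 0, 0, 0, 0, 0],
])

```text
time: 1.5
position: [0.4669, -0.1741, 0.3006]
tool_rot: [1.0, 0.003, 0.0, 0.0]
ft_force: [0.6, -0.3, 1.3]
grip_width: 0.0433
```

```bash
python3 -c "
from h import *
st();c=cam('wrist','w1.png');print(c['position'],rot(c['attitude']).round(3))"
```

```text
t 1.50 pos [ 0.4669 -0.1741  0.3006] yaw 0.30 tz [ 0. -0. -1.] F [ 0.62 -0.3   1.33] w 0.0433 q [-0.58  0.26  1.64  0.    1.24  0.98]
[ 0.54564873 -0.173163    0.46302297] [[ 0.007 -0.959 -0.284]
 [-1.    -0.006 -0.002]
 [ 0.     0.285 -0.959]]
```

View pics/w1.png

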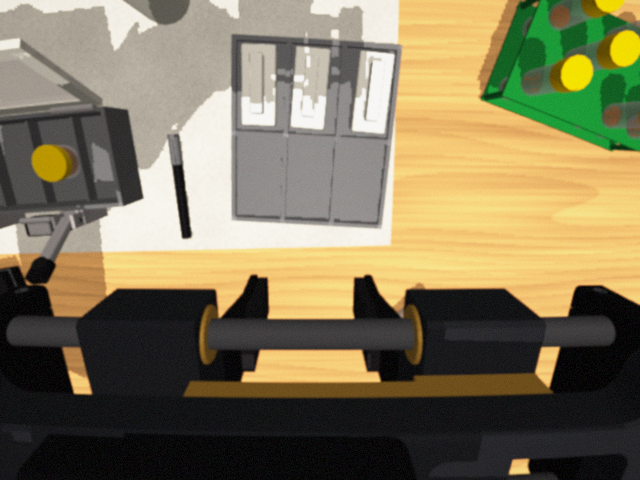

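The wrist view shows the tray with corners near (233,35), (400,45), (381,226) and (233,218). The three cassettes are in the far row, with ribs at (258,82), (312,85) and (375,87). The near pockets are empty.

```bash
python3 - <<'E'
from h import *
import cv2
c=cam('wrist')
a=np.asarray(c['pixels'])[20:240,215:415];cv2.imwrite('pics/w1z.png',cv2.resize(cv2.cvtColor(a,cv2.COLOR_RGB2BGR),None,fx=2.7,fy=2.7,interpolation=cv2.INTER_CUBIC))
P=[plane(c,*p,.01) for p in [(233,35),(400,45),(381,226),(233,218)]]
for p in P: print(p.round(4))
print('centre',np.mean(P,0).round(4), [np.linalg.norm(P[i]-P[(i+1)%4]).round(3) for i in range(4)])
for d in (P[0]-P[3],P[1]-P[2]): print(np.degrees(np.arctan2(d[1],d[0])))
for d in (P[0]-P[1],P[3]-P[2]): print(np.degrees(np.arctan2(-d[0],d[1])))
E
```

```text
[ 0.6618 -0.0817  0.01  ]
[ 0.652  -0.2805  0.01  ]
[ 0.4286 -0.2704  0.01  ]
[ 0.4388 -0.0703  0.01  ]
centre [ 0.5453 -0.1757  0.01  ] [np.float64(0.199), np.float64(0.224), np.float64(0.2), np.float64(0.223)]
-2.948181179687996
-2.6000236550654185
-2.826546981921818
-2.914323701228471
```

View pics/w1z.png

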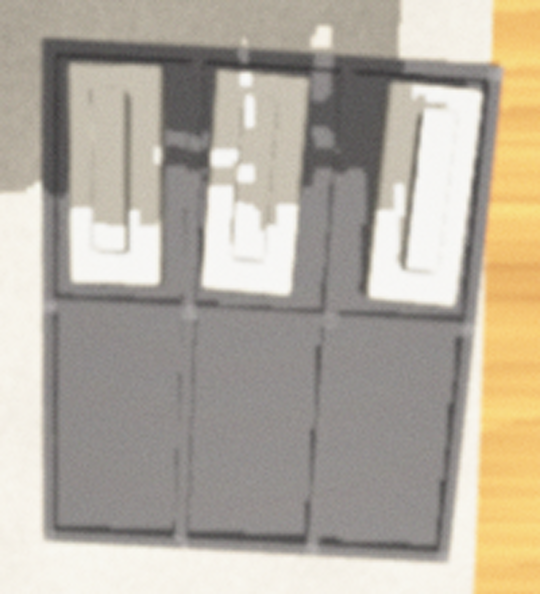

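```bash
python3 -c "
from h import *
go(.42,.185,.32,4)"
```

```text
shift [ -45.7 -360.4  -19.4] rot [-0.  -0.  -3.9] rows>=5.8
```

Request:
carry_out([
  [-8, -60, -19, 0, 0, -4, 0],
  [-15, -120, -19, 0, 0, -4, 0],
  [-23, -180, -19, 0, 0, -4, 0],
  [-31, -240, -19, 0, 0, -4, 0],
  [-38, -300, -19, 0, 0, -4, 0],
  [-46, -360, -19, 0, 0, -4, 0],
  [-46, -360, -19, 0, 0, -4, 0],
  [-46, -360, -19, 0, 0, -4, 0],
])

```text
time: 2.6
position: [0.4201, 0.1833, 0.3196]
tool_rot: [0.999, 0.035, 0.0, 0.0]
ft_force: [0.4, -0.2, -0.2]
grip_width: 0.0432
```

```bash
python3 -c "
from h import *
st();c=cam('wrist','w2.png')
a=cv2.imread('pics/w2.png')[0:290];cv2.imwrite('pics/w2z.png',cv2.resize(a,(800,362),interpolation=cv2.INTER_CUBIC))"
```

```text
t 2.60 pos [0.4201 0.1833 0.3196] yaw 4.06 tz [ 0.    -0.001 -1.   ] F [ 0.42 -0.17 -0.18] w 0.0432 q [ 0.17  0.18  1.7  -0.    1.26  1.67]
```

View pics/w2.png

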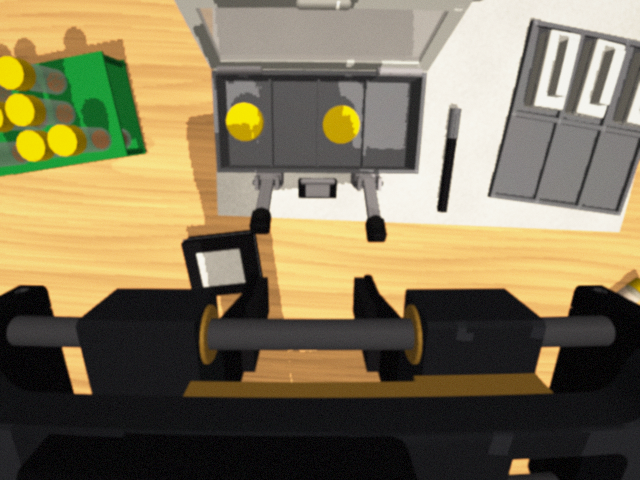

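```bash
python3 -c "
import cv2
a=cv2.imread('pics/w2.png')[0:245,170:450];cv2.imwrite('pics/w2z.png',cv2.resize(a,None,fx=2.4,fy=2.4,interpolation=cv2.INTER_CUBIC))"
```

```text
(no output)
```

View pics/w2z.png

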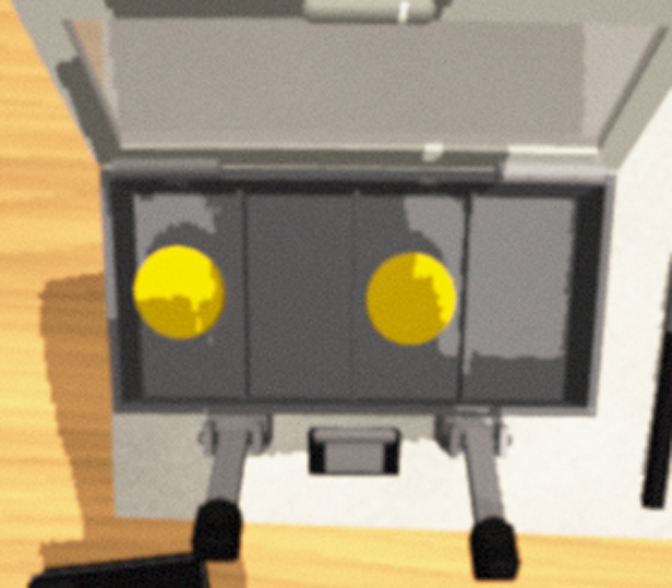

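```bash
python3 - <<'E'
from h import *
c=cam('wrist')
Z=lambda u,v:(u/2.4+170,v/2.4)
P=[plane(c,*Z(*p),.056) for p in [(114,412),(596,413),(614,177),(102,170)]]
for p in P: print(p.round(4))
C=np.mean(P,0)
print('c',C.round(4),[np.linalg.norm(P[i]-P[(i+1)%4]).round(4) for i in range(4)])
for d in (P[0]-P[1],P[3]-P[2]): print('yaw',np.degrees(np.arctan2(-d[0],d[1])))
yaw=np.radians(4.2);M=np.array([[np.cos(yaw),-np.sin(yaw)],[np.sin(yaw),np.cos(yaw)]])
for p in [(179,292),(411,299)]:
    q=plane(c,*Z(*p),.038);print('pot',q.round(4),(M.T@(q-C)[:2]).round(4))
# clamp tips: intersect ray with plane carrier y=const -> angle
s=cam('side')
def inplane(c,uv,ylocal):
    p,d=ray(c,*uv);n=np.r_[M[:,1],0];o=np.r_[C[:2],0]
    t=(ylocal-(p-o)@n)/(d@n);X=p+t*d-o;return np.r_[M.T@X[:2],X[2]]
w=cam('scene')
for n,uvs,uvw in [('a',(327.8,342),(442,197)),('b',(368,294),(384,192))]: pass
for nm,uv,uw,yl in [('a',(216,555),(443.5,197),.06),('b',(495,575),(384.5,190),-.06)]:
    X,e=tri(c,Z(*uv),w,uw); L=np.r_[M.T@(X-C)[:2],X[2]];print('clamp',nm,L.round(4),'err',e.round(4),'ang',np.arctan2(L[2]-.072,L[0]+.068).round(3),np.hypot(L[2]-.072,L[0]+.068).round(3))
# lid tab
X,e=tri(c,Z(370,10),w,(417,236));print('tab?',np.r_[M.T@(X-C)[:2],X[2]].round(4),e)
X,e=tri(s,(215,262),w,(417,238));print('tab s',np.r_[M.T@(X-C)[:2],X[2]].round(4),e)
E
```

```text
[0.4493 0.299  0.056 ]
[0.4663 0.0538 0.056 ]
[0.5779 0.0617 0.056 ]
[0.5634 0.3052 0.056 ]
c [0.5142 0.1799 0.056 ] [np.float64(0.2458), np.float64(0.1119), np.float64(0.2439), np.float64(0.1143)]
yaw 3.9585348269502276
yaw 3.4005611065202888
pot [0.5104 0.2704 0.038 ] [0.0028 0.0905]
pot [0.5152 0.1518 0.038 ] [-0.0011 -0.0281]
clamp a [-0.1125  0.0635  0.1262] err 0.0008 ang 2.258 0.07
clamp b [-0.1214 -0.0593  0.1275] err 0.0025 ang 2.337 0.077
tab? [ 0.0877 -0.0006  0.1713] 0.0015986251964308841
tab s [0.1004 0.0109 0.1685] 0.025569454751763913
```

```bash
cat >> h.py <<'E'
CC=np.array([.5142,.1799]);CY=3.8;TC=np.array([.5455,-.1750]);TY=-2.8
def _M(d): a=np.radians(d);return np.array([[np.cos(a),-np.sin(a)],[np.sin(a),np.cos(a)]])
def gc(x,y,z,yaw=0): p=CC+_M(CY)@np.array([x,y])/1000; go(p[0],p[1],z/1000,yaw+CY)
def gt(x,y,z,yaw=0): p=TC+_M(TY)@np.array([x,y])/1000; go(p[0],p[1],z/1000,yaw+TY)
def loc(P): P=np.asarray(P);return np.r_[_M(CY).T@(P[:2]-CC),P[2]]*1000
def loct(P): P=np.asarray(P);return np.r_[_M(TY).T@(P[:2]-TC),P[2]]*1000
E
python3 -c "
from h import *
gc(35,0,130)
gc(79,0,130)"
```

```text
shift [128.5   9.4 189.6] rot [ 0.  -0.   0.1] rows>=3.7
shift [172.5   9.5 189.6] rot [ 0.  -0.   0.1] rows>=4.1
```

Request:
carry_out([
  [40, 3, 50, 0, 0, 0, -1],
  [90, 6, 100, 0, 0, 0, -1],
  [128, 9, 150, 0, 0, 0, -1],
  [128, 9, 190, 0, 0, 0, -1],
  [145, 9, 190, 0, 0, 0, -1],
  [155, 9, 190, 0, 0, 0, -1],
  [165, 9, 190, 0, 0, 0, -1],
  [172, 9, 190, 0, 0, 0, -1],
])

```text
time: 3.8
position: [0.5927, 0.1853, 0.1303]
tool_rot: [0.999, 0.034, -0.0, 0.0]
ft_force: [-1.4, 0.1, 0.1]
grip_width: 0.0004
```

```bash
python3 -c "
from h import *
st();print(loc(robot.get_obs()['position']));cam('side','s3.png');gc(40,0,130);gc(36,108,80);gc(36,108,29)"
```

```text
t 3.80 pos [0.5927 0.1853 0.1303] yaw 3.90 tz [-0. -0. -1.] F [-1.4   0.12  0.07] w 0.0004 q [ 0.12  0.63  1.52 -0.    0.98  1.63]
[ 78.66098444   0.17861849 130.32075518]
shift [-39.5   0.2   0.2] rot [ 0.  -0.1  0.1] rows>=0.6
shift [ -43.4 -107.9   50.2] rot [ 0.  -0.1  0.1] rows>=2.0
shift [ -43.4 -107.9  101.2] rot [ 0.  -0.1  0.1] rows>=2.5
```

View pics/s3.png

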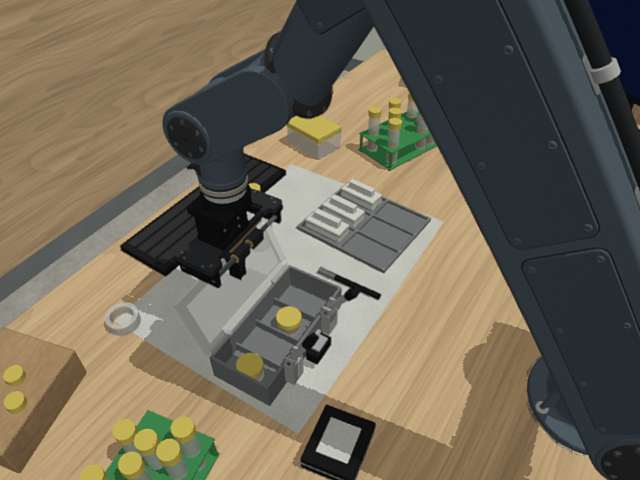

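Request:
carry_out([
  [-43, 0, 0, 0, 0, 0, -1],
  [-44, -60, 0, 0, 0, 0, -1],
  [-44, -107, 0, 0, 0, 0, -1],
  [-44, -107, 40, 0, 0, 0, -1],
  [-44, -107, 70, 0, 0, 0, -1],
  [-44, -107, 80, 0, 0, 0, -1],
])

```text
time: 4.6
position: [0.5413, 0.2892, 0.049]
tool_rot: [0.999, 0.034, -0.001, 0.0]
ft_force: [-0.3, -0.2, -0.9]
grip_width: 0.0005
```

```bash
python3 -c "
from h import *
st();print(loc(robot.get_obs()['position']));cam('side','s4.png');
a=cv2.imread('pics/s4.png')[200:420,160:400];cv2.imwrite('pics/s4z.png',cv2.resize(a,None,fx=2.6,fy=2.6))
c=cam('wrist','w4.png')"
```

```text
t 4.60 pos [0.5413 0.2892 0.049 ] yaw 3.95 tz [-0.001 -0.001 -1.   ] F [-0.3  -0.21 -0.95] w 0.0005 q [ 0.31  0.74  1.59 -0.    0.81  1.81]
[ 34.23799066 107.22717266  49.00082977]
```

View pics/s4z.png

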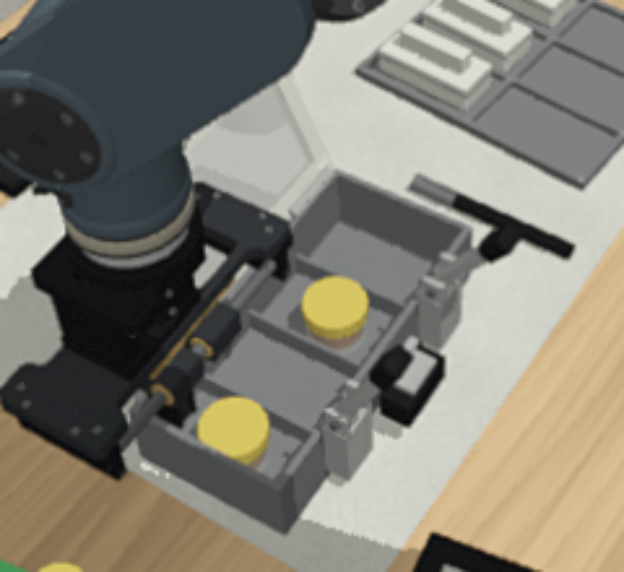

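View pics/w4.png

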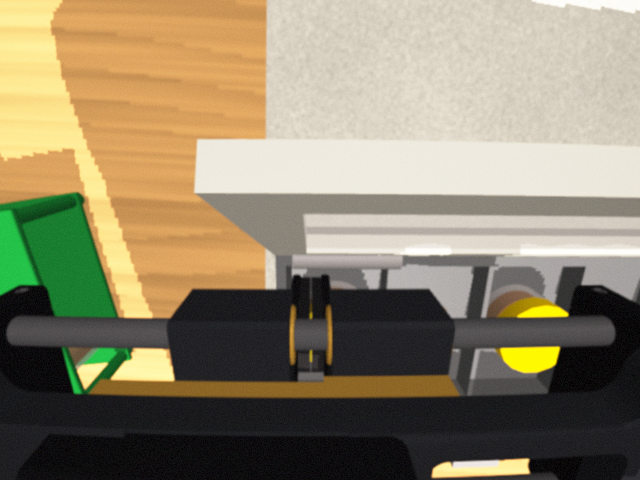

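Request:
carry_out([
  [0, 0, 10, 0, 0, 0, -1],
  [0, 0, 19, 0, 0, 0, -1],
  [0, 0, 19, 0, 0, 0, -1],
])

```text
time: 5.08
position: [0.5418, 0.2888, 0.0303]
tool_rot: [0.999, 0.034, -0.0, 0.0]
ft_force: [0.5, 0.3, 0.6]
grip_width: 0.0008
```

Request:
carry_out([
  [-5, 0, 0, 0, 0, 0, -1],
  [-10, 0, 0, 0, 0, 0, -1],
  [-15, 0, 0, 0, 0, 0, -1],
  [-20, 0, 0, 0, 0, 0, -1],
  [-24, 0, 0, 0, 0, 0, -1],
  [-24, 0, 0, 0, 0, 0, -1],
])

```text
time: 5.82
position: [0.5173, 0.2871, 0.0304]
tool_rot: [0.999, 0.034, -0.001, 0.0]
ft_force: [-0.8, 0.6, -0.6]
grip_width: 0.0005
```

```bash
python3 -c "
from h import *
st();print(loc(robot.get_obs()['position']));cam('side','s5.png');
a=cv2.imread('pics/s5.png')[200:420,160:400];cv2.imwrite('pics/s5z.png',cv2.resize(a,None,fx=2.6,fy=2.6))"
```

```text
t 5.83 pos [0.5173 0.2871 0.0304] yaw 3.91 tz [-0.001 -0.001 -1.   ] F [-0.79  0.6  -0.6 ] w 0.0005 q [ 0.32  0.75  1.65 -0.    0.74  1.82]
[ 10.21162675 106.80539563  30.39395067]
```

View pics/s5z.png

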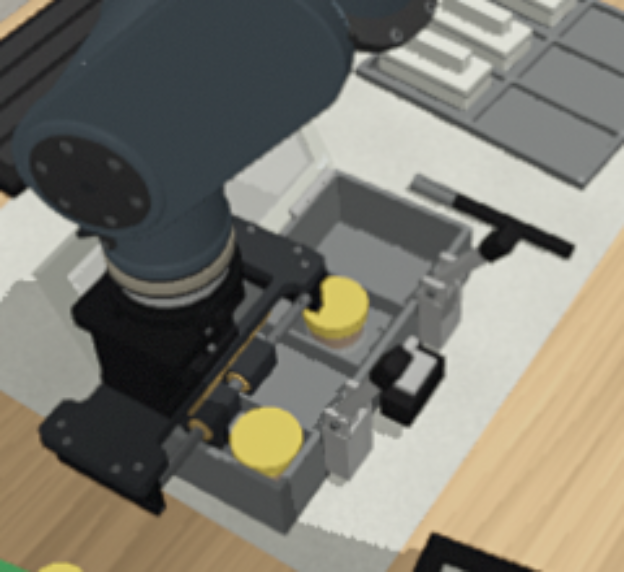

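```bash
python3 -c "
from h import *
s=cam('side')
h=cv2.cvtColor(np.asarray(s['pixels']),cv2.COLOR_RGB2HSV)
m=cv2.inRange(h,(22,110,80),(34,255,255))[200:420,160:400]
n,l,stt,ce=cv2.connectedComponentsWithStats(m)
for i in range(1,n):
  if stt[i,4]>80: u=ce[i]+[160,200];print(stt[i],u,loc(plane(s,*u,.0375)).round(1))
gc(10,107,100)
"
```

```text
[116 106  26  24 425] [289.71764706 318.35529412] [ -7.7 -21.1  37.5]
[ 88 157  29  26 554] [262.11913357 368.83754513] [-24.1  91.5  37.5]
shift [ -0.7  -0.2 -69.7] rot [0.  0.1 0.1] rows>=1.1
```

Request:
carry_out([
  [1, -1, 0, 0, 0, 0, -1],
  [2, -2, 0, 0, 0, 0, -1],
  [2, -3, 0, 0, 0, 0, -1],
  [2, -3, 0, 0, 0, 0, -1],
])

```text
time: 6.42
position: [0.5196, 0.2895, 0.0303]
tool_rot: [0.999, 0.034, -0.001, 0.001]
ft_force: [1.0, -4.1, 0.1]
grip_width: 0.0004
```

Request:
carry_out([
  [0, -1, 0, 0, 0, 0, -1],
  [0, -1.5, 0, 0, 0, 0, -1],
  [0, -1.5, 0, 0, 0, 0, -1],
])

```text
time: 6.8
position: [0.5196, 0.2895, 0.0303]
tool_rot: [0.999, 0.035, -0.001, 0.002]
ft_force: [2.4, -8.0, 0.7]
grip_width: 0.0004
```

Request:
carry_out([
  [0, -1, 0, 0, 0, 0, -1],
  [0, -1.5, 0, 0, 0, 0, -1],
  [0, -1.5, 0, 0, 0, 0, -1],
])

```text
time: 7.18
position: [0.5196, 0.2895, 0.0303]
tool_rot: [0.999, 0.035, -0.001, 0.003]
ft_force: [1.1, -7.7, 1.4]
grip_width: 0.0006
```

```bash
python3 -c "
from h import *
st();print(loc(robot.get_obs()['position']))"
```

```text
t 7.17 pos [0.5196 0.2895 0.0303] yaw 3.99 tz [-0.002 -0.007 -1.   ] F [ 1.12 -7.66  1.39] w 0.0006 q [ 0.32  0.76  1.64 -0.01  0.75  1.83]
[ 12.68578982 108.95987235  30.29768889]
```

Request:
carry_out([
  [0, 3, 0, 0, 0, 0, -1],
  [0, 3, -30, 0, 0, 0, -1],
  [-10, 5, -60, 0, 0, 0, -1],
  [-20, 10, -80, 0, 0, -10, 0.17],
  [-30, 20, -80, 0, 0, -20, 0.17],
  [-30, 24, -80, 0, 0, -30, 0.17],
  [-30, 24, -80, 0, 0, -40, 0.17],
  [-30, 24, -80, 0, 0, -42, 0.17],
])

```text
time: 8.18
position: [0.4915, 0.2644, 0.1106]
tool_rot: [0.921, 0.391, -0.002, 0.002]
ft_force: [1.0, 0.5, -0.0]
grip_width: 0.0426
```

```bash
python3 -c "
from h import *
st();print(loc(robot.get_obs()['position']));
s=cam('wrist','w6.png')
h=cv2.cvtColor(np.asarray(s['pixels']),cv2.COLOR_RGB2HSV)
m=cv2.inRange(h,(22,130,100),(34,255,255))
n,l,stt,ce=cv2.connectedComponentsWithStats(m)
for i in range(1,n):
  if stt[i,4]>300: print(stt[i],ce[i],loc(plane(s,*ce[i],.038)).round(1))
gc(-18,84.8,60,42)"
```

```text
t 8.18 pos [0.4915 0.2644 0.1106] yaw 45.97 tz [-0.002 -0.006 -1.   ] F [ 0.97  0.5  -0.02] w 0.0426 q [ 0.3   0.6   1.7  -0.01  0.85  1.07]
[-17.06690615  85.86239384 110.62432633]
[   0    2   47   80 2988] [19.94310576 45.4772423 ] [-39.8 315.1  38. ]
[ 273  219   65   64 3227] [304.68174775 250.27858692] [-19.8  88.5  38. ]
shift [-1.1  0.  50.6] rot [0.1 0.3 0.2] rows>=0.8
```

View pics/w6.png

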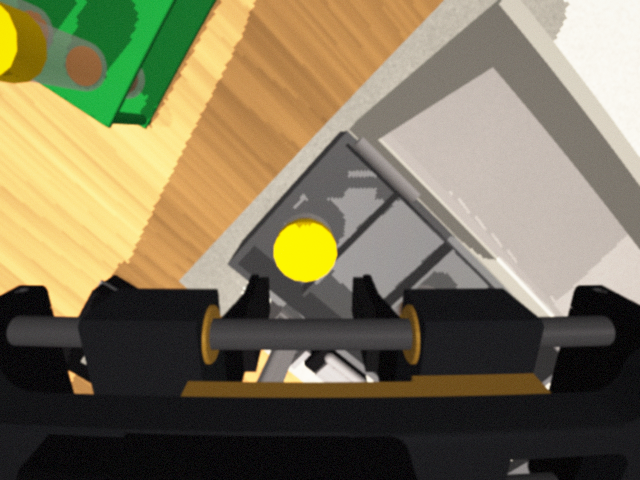

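```bash
python3 -c "
from h import *
gc(-19.6,88.3,60,48)"
```

```text
shift [ 0.1 -3.6 50.6] rot [ 0.1  0.3 -5.8] rows>=0.8
```

Request:
carry_out([
  [0, -3.6, 10, 0, 0.3, -6, 0.13],
  [0, -3.6, 30, 0, 0.3, -6, 0.13],
  [0, -3.6, 50, 0, 0.3, -6, 0.13],
  [0, -3.6, 50, 0, 0.3, -6, 0.13],
])

```text
time: 8.72
position: [0.4876, 0.2665, 0.0593]
tool_rot: [0.899, 0.438, -0.001, 0.001]
ft_force: [-0.8, 0.8, 0.1]
grip_width: 0.049
```

```bash
python3 -c "
from h import *
st();print(loc(robot.get_obs()['position']));
s=cam('wrist','w7.png')
h=cv2.cvtColor(np.asarray(s['pixels']),cv2.COLOR_RGB2HSV)
m=cv2.inRange(h,(22,130,100),(34,255,255))
n,l,stt,ce=cv2.connectedComponentsWithStats(m)
for i in range(1,n):
  if stt[i,4]>300: print(stt[i],ce[i],loc(plane(s,*ce[i],.038)).round(1))
cam('side','s7.png')
a=cv2.imread('pics/s7.png')[200:420,160:400];cv2.imwrite('pics/s7z.png',cv2.resize(a,None,fx=2.6,fy=2.6))
gc(-19.6,88.3,31,48)"
```

```text
t 8.72 pos [0.4876 0.2665 0.0593] yaw 51.89 tz [-0.002 -0.003 -1.   ] F [-0.79  0.77  0.05] w 0.0490 q [ 0.3   0.68  1.73 -0.    0.73  0.97]
[-20.8135103   88.1582508   59.27258679]
[ 271  237   81   79 4929] [310.68025969 276.30594441] [-19.5  89.   38. ]
shift [-0.2 -0.1 29.8] rot [0.1 0.  0.1] rows>=0.5
```

View pics/w7.png

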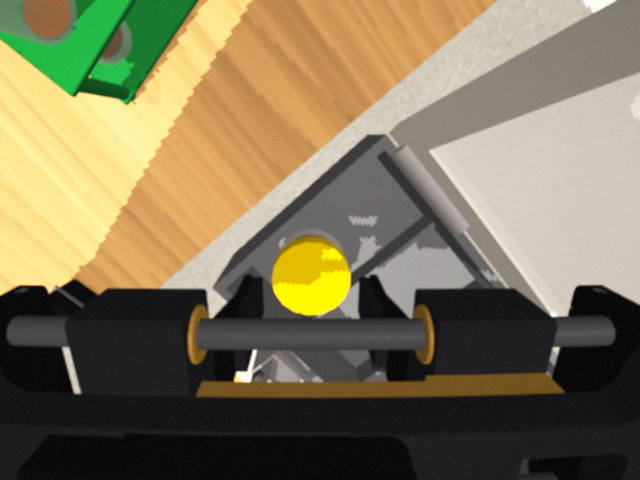

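View pics/s7z.png

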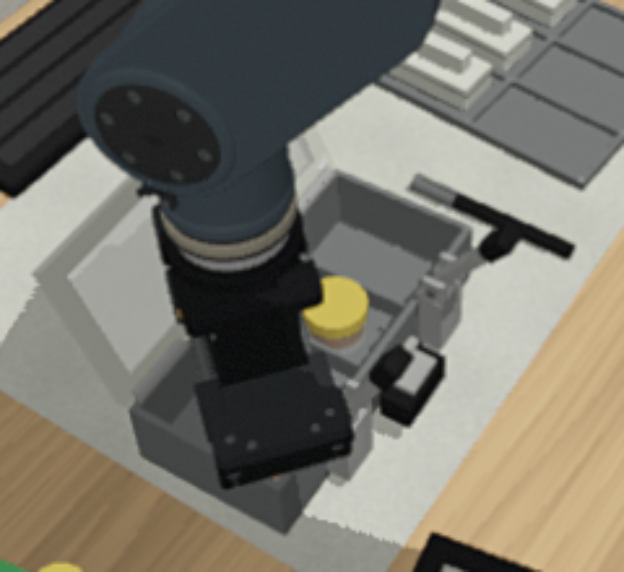

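Request:
carry_out([
  [0, 0, 10, 0, 0, 0, 0.13],
  [0, 0, 16, 0, 0, 0, 0.13],
  [0, 0, 22, 0, 0, 0, 0.13],
  [0, 0, 25, 0, 0, 0, 0.13],
])

```text
time: 9.32
position: [0.4888, 0.2668, 0.0353]
tool_rot: [0.899, 0.438, 0.0, 0.001]
ft_force: [0.7, 0.3, -1.0]
grip_width: 0.0493
```

Request:
carry_out([
  [0, 0, 2, 0, 0, 0, 0.13],
  [0, 0, 4, 0, 0, 0, 0.13],
  [0, 0, 4, 0, 0, 0, 0.13],
])

```text
time: 9.7
position: [0.4888, 0.2667, 0.0312]
tool_rot: [0.899, 0.438, 0.0, 0.001]
ft_force: [0.1, 0.4, 0.2]
grip_width: 0.0493
```

```bash
python3 -c "
from h import *
st();print(loc(robot.get_obs()['position']))"
```

```text
t 9.70 pos [0.4888 0.2667 0.0312] yaw 51.93 tz [ 0.001 -0.002 -1.   ] F [0.12 0.42 0.23] w 0.0493 q [ 0.3   0.73  1.74 -0.    0.67  0.97]
[-19.56487537  88.31090149  31.21591774]
```

Request:
carry_out([
  [0, 0, 2, 0, 0, 0, 0.13],
  [0, 0, 2.5, 0, 0, 0, 0.0],
  [0, 0, 2.5, 0, 0, 0, -0.3],
  [0, 0, 2.5, 0, 0, 0, -0.3],
  [0, 0, 2.5, 0, 0, 0, -0.3],
], force=30)

```text
time: 10.32
position: [0.4886, 0.2667, 0.0287]
tool_rot: [0.899, 0.438, -0.0, 0.001]
ft_force: [0.3, -0.4, 0.5]
grip_width: 0.0447
```

Request:
carry_out([
  [0, 0, -10, 0, 0, 0, -0.3],
  [0, 0, -20, 0, 0, 0, -0.3],
  [0, 0, -40, 0, 0, 0, -0.3],
  [0, 0, -60, 0, 0, 0, -0.3],
  [0, 0, -60, 0, 0, 0, -0.3],
])

```text
time: 10.95
position: [0.4901, 0.2673, 0.0907]
tool_rot: [0.899, 0.438, 0.002, 0.001]
ft_force: [0.1, 0.4, -1.5]
grip_width: 0.0447
```

```bash
python3 -c "
from h import *
st();print(loc(robot.get_obs()['position']));cam('wrist','w8.png');gt(-55.5,-66,120,0)"
```

```text
t 10.95 pos [0.4901 0.2673 0.0907] yaw 51.92 tz [ 0.005 -0.    -1.   ] F [ 0.08  0.4  -1.48] w 0.0447 q [ 0.3   0.63  1.72 -0.    0.8   0.97]
[-18.22366577  88.81331294  90.73861239]
shift [-399.2  309.8  -29.8] rot [ 0.1 -0.1 54.7] rows>=8.1
```

View pics/w8.png

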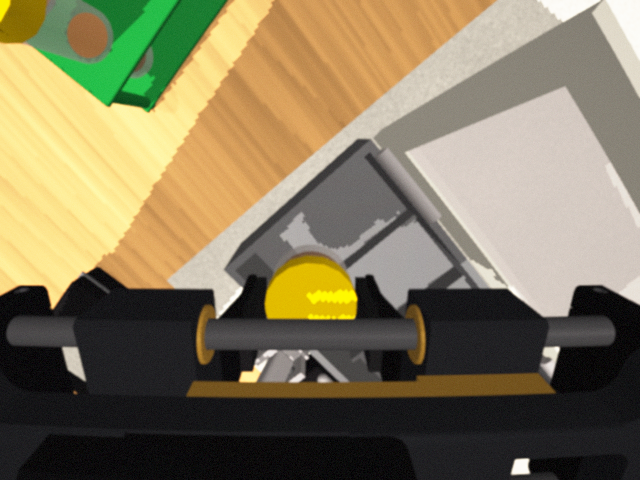

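Request:
carry_out([
  [0, 0, -50, 0, 0, 0, -0.3],
  [-49, 38, -60, 0, 0, 9, -0.3],
  [-98, 76, -60, 0, 0, 18, -0.3],
  [-147, 114, -60, 0, 0, 27, -0.3],
  [-196, 152, -60, 0, 0, 36, -0.3],
  [-245, 190, -60, 0, 0, 45, -0.3],
  [-294, 228, -60, 0, 0, 54, -0.3],
  [-343, 266, -60, 0, 0, 55, -0.3],
])

```text
time: 12.0
position: [0.4862, -0.1688, 0.1494]
tool_rot: [1.0, -0.028, 0.001, 0.0]
ft_force: [0.7, 0.4, -1.3]
grip_width: 0.0449
```

```bash
python3 -c "
from h import *
st();gt(-55.5,-66,60,0);gt(-55.5,-66,28,0)"
```

```text
t 12.00 pos [ 0.4862 -0.1688  0.1494] yaw -3.18 tz [ 0.002 -0.    -1.   ] F [ 0.74  0.37 -1.35] w 0.0449 q [-0.55  0.49  1.78  0.    0.87  1.07]
shift [ 4.3 69.2 89.5] rot [ 0.  -0.1 -0.4] rows>=1.8
shift [  4.2  69.2 121.5] rot [ 0.  -0.1 -0.4] rows>=2.2
```

Request:
carry_out([
  [2, 40, 20, 0, 0, 0, -0.3],
  [4, 69, 60, 0, 0, 0, -0.3],
  [4, 69, 90, 0, 0, 0, -0.3],
  [4, 69, 110, 0, 0, 0, -0.3],
  [4, 69, 118, 0, 0, 0, -0.3],
  [4, 69, 121, 0, 0, 0, -0.3],
  [4, 69, 122, 0, 0, 0, -0.3],
])

```text
time: 12.88
position: [0.487, -0.238, 0.0278]
tool_rot: [1.0, -0.028, 0.001, 0.0]
ft_force: [0.2, -0.2, -1.0]
grip_width: 0.045
```

```bash
python3 -c "
from h import *
st();print(loct(robot.get_obs()['position']))"
```

```text
t 12.88 pos [ 0.487  -0.238   0.0278] yaw -3.16 tz [ 0.003 -0.001 -1.   ] F [ 0.18 -0.19 -1.04] w 0.0450 q [-0.66  0.72  1.78  0.    0.64  0.96]
[-55.31805677 -65.81986674  27.83275797]
```

Request:
carry_out([
  [0, 0, 1, 0, 0, 0, -0.3],
  [0, 0, 1.3, 0, 0, 0, 0.0],
  [0, 0, 1.3, 0, 0, 0, 0.3],
  [0, 0, 1.3, 0, 0, 0, 0.3],
  [0, 0, -30, 0, 0, 0, 0.3],
  [0, 0, -80, 0, 0, 0, 0.4],
  [0, 0, -120, 0, 0, 0, 0.4],
  [0, 0, -120, 0, 0, 0, 0.4],
])

```text
time: 13.88
position: [0.4887, -0.2394, 0.1512]
tool_rot: [1.0, -0.028, 0.005, 0.003]
ft_force: [0.2, -0.9, -0.1]
grip_width: 0.0609
```

```bash
python3 -c "
from h import *
st();cam('side','s9.png');gc(-1,-28.1,80,0)"
```

```text
t 13.88 pos [ 0.4887 -0.2394  0.1512] yaw -3.15 tz [ 0.009 -0.006 -1.   ] F [ 0.16 -0.94 -0.07] w 0.0609 q [-0.66  0.51  1.71  0.    0.9   0.96]
shift [   5.7 -391.4   68.2] rot [ 0.2 -0.3 -7. ] rows>=6.4
```

View pics/s9.png

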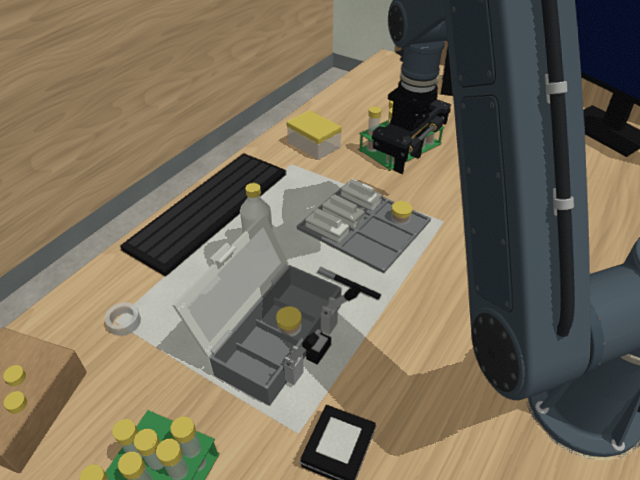

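Request:
carry_out([
  [1, -60, 0, 0, 0, -2, 0.4],
  [2, -120, 0, 0, 0, -4, 0.4],
  [3, -180, 0, 0, 0, -7, 0.4],
  [4, -240, 0, 0, 0, -7, 0.4],
  [5, -300, 0, 0, 0, -7, 0.4],
  [6, -350, 20, 0, 0, -7, 0.4],
  [6, -391, 60, 0, -0.3, -7, 0.4],
  [6, -391, 68, 0, -0.3, -7, 0.4],
])

```text
time: 14.92
position: [0.5119, 0.1537, 0.0764]
tool_rot: [0.999, 0.036, -0.004, 0.002]
ft_force: [-0.7, 0.3, -0.3]
grip_width: 0.061
```

```bash
cat > pot.py <<'E'
from h import *
st();print(loc(robot.get_obs()['position']));
s=cam('wrist','wp.png')
h=cv2.cvtColor(np.asarray(s['pixels']),cv2.COLOR_RGB2HSV)
m=cv2.inRange(h,(22,130,100),(34,255,255))
n,l,stt,ce=cv2.connectedComponentsWithStats(m)
for i in range(1,n):
  if stt[i,4]>300: print(stt[i],ce[i],loc(plane(s,*ce[i],.038)).round(1))
E
python3 pot.py
```

```text
t 14.93 pos [0.5119 0.1537 0.0764] yaw 4.11 tz [-0.008 -0.004 -1.   ] F [-0.68  0.27 -0.29] w 0.0610 q [ 0.08  0.63  1.77 -0.    0.74  1.59]
[ -4.02200451 -26.0351017   76.38638957]
[ 276  223   74   74 4247] [312.44902284 259.7080292 ] [  1. -27.  38.]
```

View pics/wp.png

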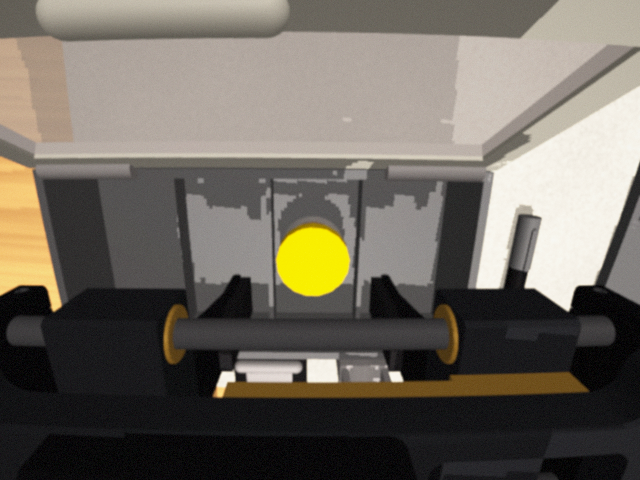

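```bash
python3 -c "
from h import *
st();gc(0,-27.5,27,0)"
```

```text
t 14.97 pos [0.5123 0.1522 0.0766] yaw 4.01 tz [-0.007 -0.004 -1.   ] F [ 0.09 -0.33 -0.94] w 0.0611 q [ 0.08  0.63  1.77 -0.01  0.74  1.59]
shift [ 4.1 -0.2 49.6] rot [0.2 0.4 0.2] rows>=0.8
```

Request:
carry_out([
  [4, 0, 20, 0.2, 0.4, 0, 0.4],
  [4, 0, 35, 0.2, 0.4, 0, 0.4],
  [4, 0, 45, 0.2, 0.4, 0, 0.4],
  [4, 0, 49, 0.2, 0.4, 0, 0.4],
  [4, 0, 49, 0.2, 0.4, 0, 0.0],
  [4, 0, 49, 0.2, 0.4, 0, -0.3],
  [4, 0, 49, 0.2, 0.4, 0, -0.3],
  [4, 0, 49, 0.2, 0.4, 0, -0.3],
], force=30)

```text
time: 15.98
position: [0.5164, 0.1523, 0.0281]
tool_rot: [0.999, 0.035, 0.0, 0.0]
ft_force: [0.5, -1.6, 2.4]
grip_width: 0.0449
```

```bash
python3 -c "
from h import *
st();gt(-55.5,0,150,0)"
```

```text
t 15.97 pos [0.5164 0.1523 0.0281] yaw 4.02 tz [ 0.001 -0.    -1.   ] F [ 0.55 -1.65  2.38] w 0.0449 q [ 0.08  0.72  1.79 -0.    0.63  1.58]
shift [ -48.9  322.  -121.9] rot [ 0.  -0.   6.8] rows>=5.6
```

Request:
carry_out([
  [0, 0, -40, 0, 0, 0, -0.3],
  [0, 0, -90, 0, 0, 0, -0.3],
  [-8, 50, -122, 0, 0, 3, -0.3],
  [-17, 110, -122, 0, 0, 7, -0.3],
  [-26, 170, -122, 0, 0, 7, -0.3],
  [-35, 230, -122, 0, 0, 7, -0.3],
  [-44, 290, -122, 0, 0, 7, -0.3],
  [-49, 322, -122, 0, 0, 7, -0.3],
])

```text
time: 16.98
position: [0.4897, -0.1754, 0.1502]
tool_rot: [1.0, -0.027, 0.001, 0.0]
ft_force: [-0.3, 0.3, 0.0]
grip_width: 0.0451
```

```bash
python3 -c "
from h import *
st();gt(-55.5,0,28,0)"
```

```text
t 16.98 pos [ 0.4897 -0.1754  0.1502] yaw -3.14 tz [ 0.001 -0.001 -1.   ] F [-0.32  0.34  0.02] w 0.0451 q [-0.56  0.49  1.77  0.    0.88  1.07]
shift [ -0.   -3.2 122.2] rot [ 0.  -0.1 -0.3] rows>=2.0
```

Request:
carry_out([
  [0, -3, 40, 0, 0, 0, -0.3],
  [0, -3, 80, 0, 0, 0, -0.3],
  [0, -3, 105, 0, 0, 0, -0.3],
  [0, -3, 118, 0, 0, 0, -0.3],
  [0, -3, 122, 0, 0, 0, -0.3],
  [0, -3, 123.5, 0, 0, 0, -0.3],
  [0, -3, 123.5, 0, 0, 0, -0.3],
])

```text
time: 17.85
position: [0.4906, -0.1727, 0.0275]
tool_rot: [1.0, -0.027, 0.001, 0.001]
ft_force: [-0.2, -0.0, -0.6]
grip_width: 0.0452
```

```bash
python3 -c "
from h import *
st();cam('wrist','w10.png')"
```

```text
t 17.85 pos [ 0.4906 -0.1727  0.0275] yaw -3.13 tz [ 0.003 -0.002 -1.   ] F [-0.18 -0.03 -0.56] w 0.0452 q [-0.55  0.71  1.84  0.    0.59  1.07]
```

View pics/w10.png

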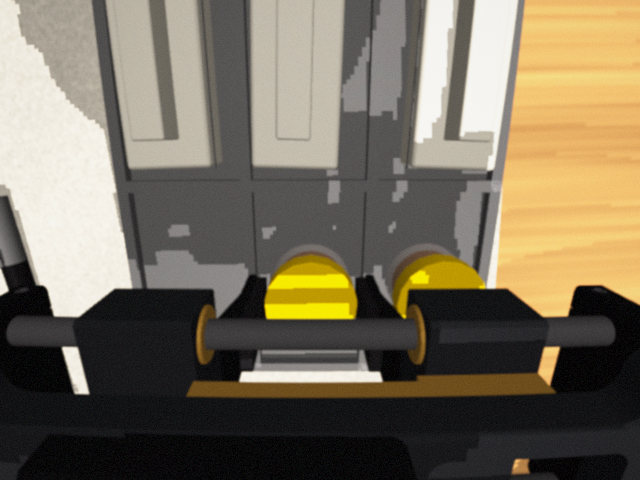

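Request:
carry_out([
  [0, 0, 1, 0, 0, 0, -0.3],
  [0, 0, 1.4, 0, 0, 0, 0.0],
  [0, 0, 1.4, 0, 0, 0, 0.2],
  [0, 0, 1.4, 0, 0, 0, 0.2],
  [0, 0, -30, 0, 0, 0, 0.2],
  [0, 0, -80, 0, 0, 0, 0.0],
  [-50, 0, -140, 0, 0, 0, 0.0],
  [-60, 0, -190, 0, 0, 0, 0.0],
])

```text
time: 18.9
position: [0.4283, -0.168, 0.2154]
tool_rot: [1.0, -0.027, -0.0, -0.0]
ft_force: [1.3, -0.6, 0.5]
grip_width: 0.044
```

```bash
python3 -c "
from h import *
st();cam('wrist','w11.png');cam('side','s11.png')"
```

```text
t 18.90 pos [ 0.4283 -0.168   0.2154] yaw -3.14 tz [-0.001  0.001 -1.   ] F [ 1.33 -0.62  0.49] w 0.0440 q [-0.62  0.32  1.84  0.    0.99  1.01]
```

View pics/w11.png

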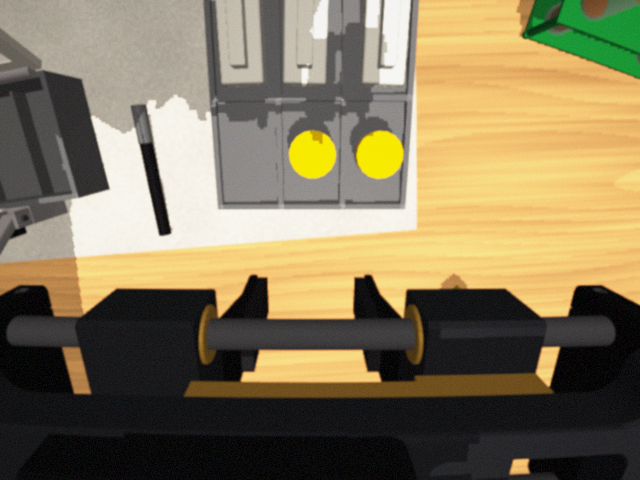

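View pics/s11.png

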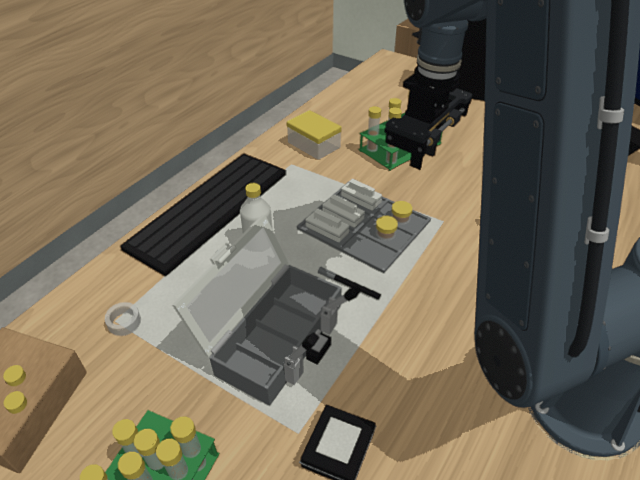

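Both pots stand in pockets, at (312,155) and (380,155), and the carrier is empty. Next I'll look at the cassettes.

```bash
python3 -c "
from h import *
gt(-5,0,215,0)"
```

```text
shift [108.4  -1.8   6.5] rot [ 0.4 -0.7 -0.4] rows>=1.7
```

Request:
carry_out([
  [50, -1, 0, 0, 0, 0, 0],
  [108, -2, 0, 0, 0, 0, -0.3],
  [108, -2, 0, 0, 0, 0, -0.3],
  [108, -2, 0, 0, 0, 0, -0.3],
])

```text
time: 19.5
position: [0.5389, -0.1737, 0.2202]
tool_rot: [1.0, -0.027, 0.004, 0.003]
ft_force: [-0.1, 0.5, -0.1]
grip_width: 0.0308
```

```bash
python3 -c "
from h import *
st();cam('wrist','w12.png')"
```

```text
t 19.50 pos [ 0.5389 -0.1737  0.2202] yaw -3.13 tz [ 0.009 -0.007 -1.   ] F [-0.1   0.54 -0.09] w 0.0308 q [-0.51  0.45  1.59 -0.    1.09  1.12]
```

View pics/w12.png

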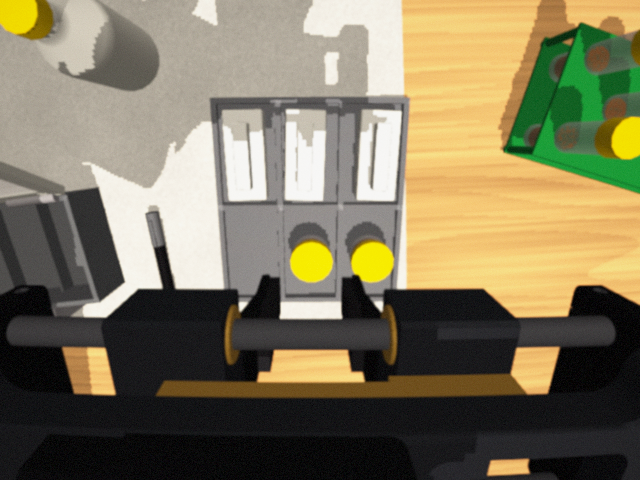

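```bash
python3 -c "
from h import *
c=cam('wrist')
a=np.asarray(c['pixels'])[90:215,205:415];cv2.imwrite('pics/w12z.png',cv2.resize(cv2.cvtColor(a,cv2.COLOR_RGB2BGR),None,fx=3.8,fy=3.8,interpolation=cv2.INTER_CUBIC))
for y in (66,0,-66):
  P=TC+_M(TY)@np.array([.0555,y/1000]);print(proj(c,[P[0],P[1],.046]))"
```

```text
Traceback (most recent call last):
NameError: name '_M' is not defined
```

View pics/w12z.png

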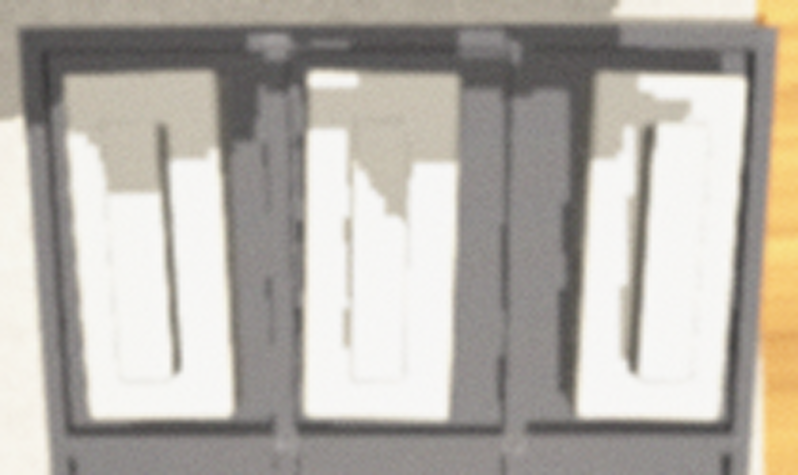

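```bash
cat > cas.py <<'E'
from h import *
c=cam('wrist')
for a,b in [((132,125),(145,380)),((382,120),(378,380)),((681,122),(665,380))]:
    A=plane(c,a[0]/3.8+205,a[1]/3.8+90,.046);B=plane(c,b[0]/3.8+205,b[1]/3.8+90,.046)
    m=(A+B)/2;d=A-B
    print(m.round(4),'tray',loct(m).round(1),'len',np.linalg.norm(d).round(4),'yaw',np.degrees(np.arctan2(d[1],d[0])).round(1))
E
python3 cas.py
```

```text
[ 0.6028 -0.1121  0.046 ] tray [54.2 65.7 46. ] len 0.0629 yaw -3.0
[ 0.5999 -0.1728  0.046 ] tray [54.3  4.9 46. ] len 0.064 yaw -4.2
[ 0.5958 -0.2465  0.046 ] tray [ 53.8 -69.   46. ] len 0.0638 yaw -3.8
```

```bash
python3 -c "
from h import *
st();go(.6028,-.1121,.07,-3);go(.6028,-.1121,.031,-3)"
```

```text
t 19.65 pos [ 0.5385 -0.1741  0.221 ] yaw -3.19 tz [ 0.01  -0.007 -1.   ] F [-0.13  0.37 -0.84] w 0.0304 q [-0.51  0.45  1.59 -0.    1.09  1.12]
shift [ 59.2 -66.5 151.1] rot [ 0.4 -0.6 -0.2] rows>=2.8
shift [ 58.8 -66.8 190.1] rot [ 0.4 -0.6 -0.2] rows>=3.4
```

Request:
carry_out([
  [20, -22, 40, 0.4, -0.6, 0, -0.3],
  [40, -45, 80, 0.4, -0.6, 0, -0.3],
  [59, -66, 125, 0.4, -0.6, 0, -0.3],
  [59, -66, 151, 0.4, -0.6, 0, -0.3],
  [59, -66, 151, 0.4, -0.6, 0, -0.3],
])

```text
time: 20.27
position: [0.6, -0.1117, 0.0681]
tool_rot: [1.0, -0.028, -0.003, -0.001]
ft_force: [-0.8, -0.5, 0.6]
grip_width: 0.0304
```

```bash
python3 -c "
from h import *
st();cam('wrist','w13.png');go(.6028,-.1121,.031,-3)"
```

```text
t 20.27 pos [ 0.6    -0.1117  0.0681] yaw -3.19 tz [-0.006  0.002 -1.   ] F [-0.84 -0.5   0.58] w 0.0304 q [-0.37  0.71  1.58  0.    0.85  1.26]
shift [ 1.5 -0.4 38.7] rot [-0.1  0.1 -0.2] rows>=0.6
```

View pics/w13.png

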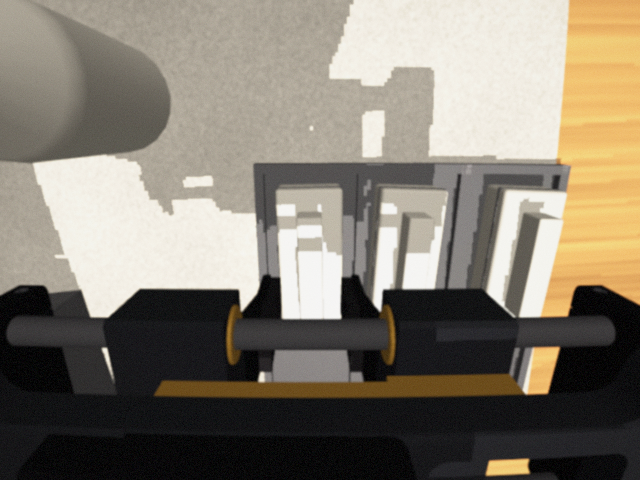

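Request:
carry_out([
  [1.5, 0, 15, 0, 0, 0, -0.3],
  [1.5, 0, 28, 0, 0, 0, -0.3],
  [1.5, 0, 36, 0, 0, 0, -0.3],
  [1.5, 0, 38, 0, 0, 0, -0.3],
  [1.5, 0, 38, 0, 0, 0, -0.8],
  [1.5, 0, 38, 0, 0, 0, -0.8],
  [1.5, 0, 38, 0, 0, 0, -0.8],
  [1.5, 0, 38, 0, 0, 0, -0.8],
], force=40)

```text
time: 21.32
position: [0.6031, -0.1125, 0.0321]
tool_rot: [1.0, -0.028, -0.001, -0.0]
ft_force: [-0.0, 0.6, 1.0]
grip_width: 0.0134
```

```bash
python3 -c "
from h import *
st();gc(0,-90,150,0)"
```

```text
t 21.32 pos [ 0.6031 -0.1125  0.0321] yaw -3.22 tz [-0.002  0.001 -1.   ] F [-0.02  0.63  0.99] w 0.0134 q [-0.37  0.77  1.59  0.    0.78  1.26]
shift [ -94.4 -197.7 -117.6] rot [-0.1  0.1 -7. ] rows>=4.0
```

Request:
carry_out([
  [0, 0, -30, 0, 0, 0, -0.8],
  [0, 0, -80, 0, 0, 0, -0.8],
  [-20, -40, -118, 0, 0, -3, -0.8],
  [-45, -90, -118, 0, 0, -7, -0.8],
  [-70, -145, -118, 0, 0, -7, -0.8],
  [-94, -198, -118, 0, 0, -7, -0.8],
  [-94, -198, -118, 0, 0, -7, -0.8],
  [-94, -198, -118, 0, 0, -7, -0.8],
])

```text
time: 22.32
position: [0.5209, 0.0904, 0.1505]
tool_rot: [0.999, 0.034, -0.0, -0.0]
ft_force: [-1.0, -0.5, -1.6]
grip_width: 0.0134
```

```bash
python3 -c "
from h import *
st();gc(0,-90,60,0);cam('wrist','w14.png')"
```

```text
t 22.32 pos [0.5209 0.0904 0.1505] yaw 3.85 tz [-0.001  0.    -1.   ] F [-0.96 -0.51 -1.6 ] w 0.0134 q [-0.04  0.5   1.74  0.    0.9   1.46]
shift [-0.6  0.3 90.5] rot [-0.   0.1  0. ] rows>=1.4
```

View pics/w14.png

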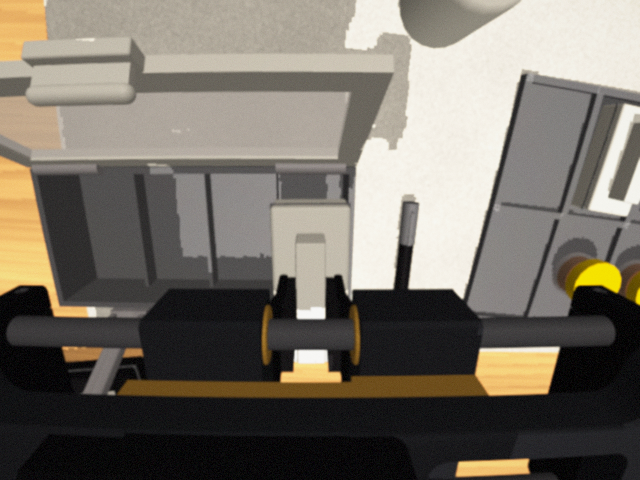

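Request:
carry_out([
  [0, 0, 40, 0, 0, 0, -0.8],
  [0, 0, 75, 0, 0, 0, -0.8],
  [0, 0, 95, 0, 0, 0, -0.8],
  [0, 0, 107, 0, 0, 0, -0.8],
  [0, 0, 113, 0, 0, 0, -0.8],
  [0, 0, 116, 0, 0, 0, -0.8],
  [0, 0, 116, 0, 0, 0, -0.8],
])

```text
time: 23.25
position: [0.5217, 0.0897, 0.0349]
tool_rot: [0.999, 0.033, 0.0, -0.0]
ft_force: [1.6, 0.8, -0.8]
grip_width: 0.0138
```

```bash
python3 -c "
from h import *
st();print(loc(robot.get_obs()['position']))"
```

```text
t 23.25 pos [0.5217 0.0897 0.0349] yaw 3.77 tz [ 0.  0. -1.] F [ 1.65  0.8  -0.84] w 0.0138 q [-0.04  0.7   1.81  0.    0.63  1.46]
[  1.46749855 -90.45906115  34.94110241]
```

Release, rise, and go back to the tray.

Request:
carry_out([
  [0, 0, 0.8, 0, 0, 0, -0.6],
  [0, 0, 0.8, 0, 0, 0, -0.4],
  [0, 0, 0.8, 0, 0, 0, -0.4],
  [0, 0, -30, 0, 0, 0, -0.4],
  [0, 0, -80, 0, 0, 0, -0.3],
  [0, 0, -130, 0, 0, 0, -0.3],
  [0, 0, -140, 0, 0, 0, -0.3],
])

```text
time: 24.12
position: [0.5238, 0.0897, 0.1785]
tool_rot: [0.999, 0.033, 0.004, 0.0]
ft_force: [-0.0, 0.4, -0.9]
grip_width: 0.0302
```

```bash
python3 -c "
from h import *
st();cam('wrist','w15.png');gt(-5,-10,200,0)"
```

```text
t 24.12 pos [0.5238 0.0897 0.1785] yaw 3.78 tz [ 0.008  0.    -1.   ] F [-0.02  0.39 -0.92] w 0.0302 q [-0.04  0.46  1.72  0.    0.96  1.46]
shift [ -1.2 275.  -22. ] rot [-0.  -0.4  6.6] rows>=4.4
```

View pics/w15.png

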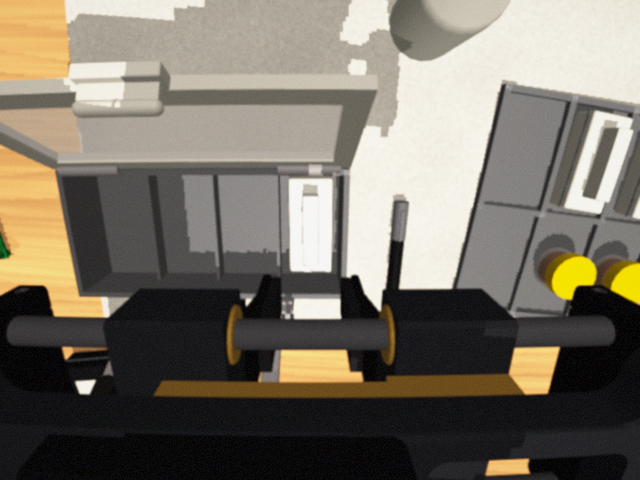

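Cassette one lies flat in bay 1, at (310,225). Next is the middle one.

Request:
carry_out([
  [0, 60, -22, 0, -0.4, 3, -0.3],
  [0, 120, -22, 0, -0.4, 6.6, -0.3],
  [0, 180, -22, 0, -0.4, 6.6, -0.3],
  [0, 240, -22, 0, -0.4, 6.6, -0.3],
  [-1, 275, -22, 0, -0.4, 6.6, -0.3],
  [-1, 275, -22, 0, -0.4, 6.6, -0.3],
])

```text
time: 24.92
position: [0.5395, -0.1872, 0.198]
tool_rot: [1.0, -0.027, -0.001, -0.001]
ft_force: [-0.8, 0.6, -0.7]
grip_width: 0.0301
```

```bash
python3 -c "
from h import *
st();c=cam('wrist','w16.png');a=cv2.imread('pics/w16.png')[90:290,205:465];cv2.imwrite('pics/w16z.png',cv2.resize(a,None,fx=3,fy=3,interpolation=cv2.INTER_CUBIC))"
```

```text
t 24.93 pos [ 0.5395 -0.1872  0.198 ] yaw -3.07 tz [-0.003  0.001 -1.   ] F [-0.75  0.64 -0.72] w 0.0301 q [-0.53  0.49  1.59 -0.    1.06  1.1 ]
```

View pics/w16z.png

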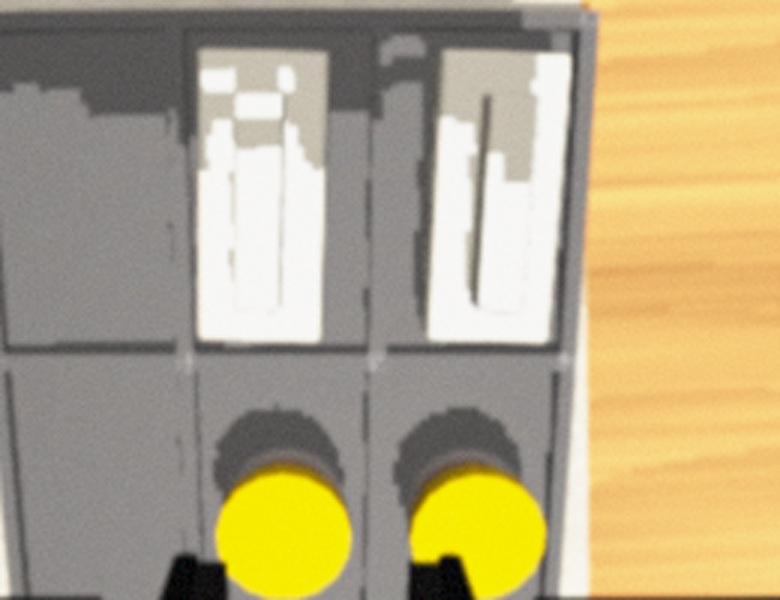

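```bash
python3 -c "
from h import *
c=cam('wrist')
for a,b in [((262,92),(258,310)),((512,95),(500,310))]:
    A=plane(c,a[0]/3+205,a[1]/3+90,.046);B=plane(c,b[0]/3+205,b[1]/3+90,.046);m=(A+B)/2;d=A-B
    print(m.round(4),np.linalg.norm(d).round(4),np.degrees(np.arctan2(d[1],d[0])).round(1))
go(.600,-.1726,.07,-4);go(.600,-.1726,.031,-4)"
```

```text
[ 0.5992 -0.1707  0.046 ] 0.0635 -4.8
[ 0.5952 -0.2436  0.046 ] 0.0627 -3.4
shift [ 60.9 -14.  128.1] rot [-0.1  0.2  1.1] rows>=2.3
shift [ 61.1 -13.9 167.1] rot [-0.1  0.2  1.1] rows>=2.9
```

Request:
carry_out([
  [30, -7, 30, 0, 0, 1, -0.3],
  [60, -14.5, 70, 0, 0, 1, -0.3],
  [61, -14.5, 110, 0, 0, 1, -0.3],
  [61, -14.5, 128, 0, 0, 1, -0.3],
  [61, -14.5, 128, 0, 0, 1, -0.3],
])

```text
time: 25.65
position: [0.5987, -0.1705, 0.0687]
tool_rot: [0.999, -0.033, -0.004, -0.002]
ft_force: [0.5, -0.6, -0.4]
grip_width: 0.0305
```

```bash
python3 -c "
from h import *
st();cam('wrist','w17.png');go(.600,-.172,.032,-4)"
```

```text
t 25.65 pos [ 0.5987 -0.1705  0.0687] yaw -3.80 tz [-0.008  0.005 -1.   ] F [ 0.51 -0.57 -0.44] w 0.0305 q [-0.46  0.73  1.55  0.    0.88  1.18]
shift [ 0.3  0.7 38.2] rot [-0.2  0.3  0.2] rows>=0.6
```

View pics/w17.png

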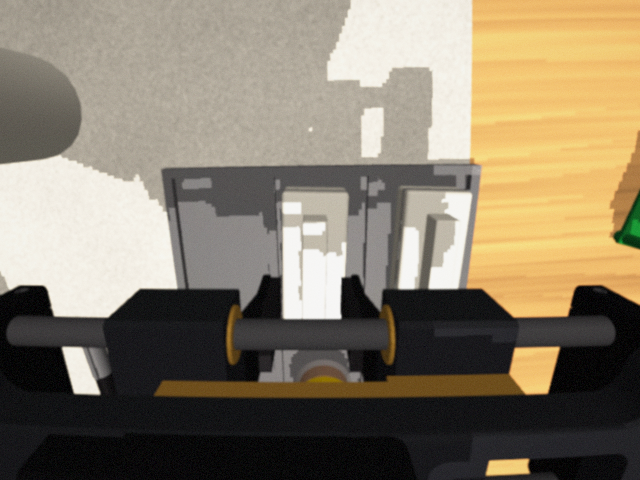

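Request:
carry_out([
  [0, 0.7, 15, -0.2, 0.3, 0, -0.3],
  [0, 0.7, 28, -0.2, 0.3, 0, -0.3],
  [0, 0.7, 36, -0.2, 0.3, 0, -0.3],
  [0, 0.7, 38, -0.2, 0.3, 0, -0.3],
  [0, 0.7, 38, -0.2, 0.3, 0, -0.8],
  [0, 0.7, 38, -0.2, 0.3, 0, -0.8],
  [0, 0.7, 38, -0.2, 0.3, 0, -0.8],
  [0, 0.7, 38, -0.2, 0.3, 0, -0.8],
], force=40)

```text
time: 26.7
position: [0.6, -0.1721, 0.0326]
tool_rot: [0.999, -0.033, 0.001, 0.001]
ft_force: [0.3, -0.9, 0.6]
grip_width: 0.0142
```

```bash
python3 -c "
from h import *
st();gc(0,-30,150,0)"
```

```text
t 26.70 pos [ 0.6    -0.1721  0.0326] yaw -3.82 tz [ 0.001 -0.001 -1.   ] F [ 0.32 -0.91  0.61] w 0.0142 q [-0.46  0.78  1.56 -0.    0.8   1.18]
shift [-104.9 -315.7 -117.9] rot [ 0.1 -0.1 -7.6] rows>=5.6
```

Request:
carry_out([
  [0, 0, -35, 0, 0, 0, -0.8],
  [0, 0, -90, 0, 0, 0, -0.8],
  [-20, -57, -118, 0, 0, -4, -0.8],
  [-40, -114, -118, 0, 0, -8, -0.8],
  [-60, -171, -118, 0, 0, -8, -0.8],
  [-80, -228, -118, 0, 0, -8, -0.8],
  [-100, -285, -118, 0, 0, -8, -0.8],
  [-105, -316, -118, 0, 0, -8, -0.8],
])

```text
time: 27.7
position: [0.5137, 0.153, 0.15]
tool_rot: [0.999, 0.038, -0.001, 0.0]
ft_force: [0.5, -0.4, -1.4]
grip_width: 0.0137
```

```bash
python3 -c "
from h import *
st();gc(0,-30,36,0);cam('wrist','w18.png')"
```

```text
t 27.70 pos [0.5137 0.153  0.15  ] yaw 4.33 tz [-0.001 -0.001 -1.   ] F [ 0.51 -0.43 -1.38] w 0.0137 q [ 0.08  0.51  1.73 -0.    0.91  1.58]
shift [  2.4   3.1 114. ] rot [0.  0.1 0.5] rows>=1.8
```

View pics/w18.png

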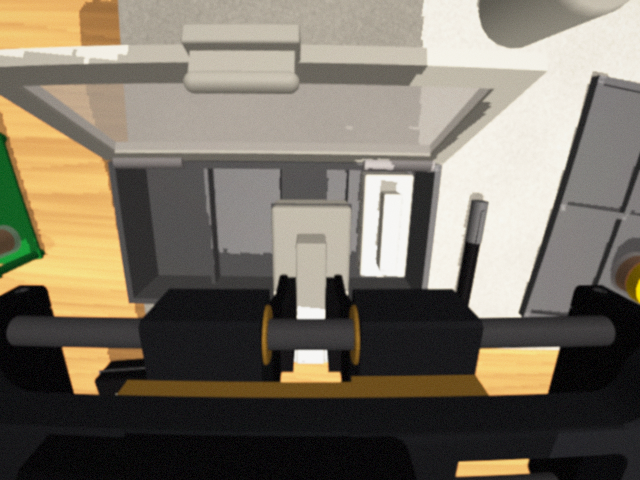

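Request:
carry_out([
  [2, 3, 40, 0, 0, 0.5, -0.8],
  [2, 3, 75, 0, 0, 0.5, -0.8],
  [2, 3, 95, 0, 0, 0.5, -0.8],
  [2, 3, 106, 0, 0, 0.5, -0.8],
  [2, 3, 112, 0, 0, 0.5, -0.8],
  [2, 3, 115, 0, 0, 0.5, -0.8],
  [2, 3, 115, 0, 0, 0.5, -0.8],
])

```text
time: 28.62
position: [0.5166, 0.153, 0.0356]
tool_rot: [0.999, 0.034, 0.0, -0.001]
ft_force: [-0.8, 0.1, -1.9]
grip_width: 0.0138
```

```bash
python3 -c "
from h import *
st();print(loc(robot.get_obs()['position']))"
```

```text
t 28.62 pos [0.5166 0.153  0.0356] yaw 3.88 tz [ 0.001  0.002 -1.   ] F [-0.76  0.11 -1.88] w 0.0138 q [0.08 0.7  1.79 0.   0.65 1.58]
[  0.5997396  -26.95284025  35.56243505]
```

Request:
carry_out([
  [0, 0, 1, 0, 0, 0, -0.8],
  [0, 0, 1, 0, 0, 0, -0.6],
  [0, 0, 1, 0, 0, 0, -0.4],
  [0, 0, 1, 0, 0, 0, -0.4],
  [0, 0, -30, 0, 0, 0, -0.4],
  [0, 0, -80, 0, 0, 0, -0.3],
  [0, 0, -130, 0, 0, 0, -0.3],
  [0, 0, -150, 0, 0, 0, -0.3],
])

```text
time: 29.62
position: [0.518, 0.153, 0.1888]
tool_rot: [0.999, 0.034, 0.003, -0.001]
ft_force: [-0.0, 0.0, 0.2]
grip_width: 0.0299
```

```bash
python3 -c "
from h import *
st();cam('wrist','w19.png');gt(-5,-66,200,0)"
```

```text
t 29.62 pos [0.518  0.153  0.1888] yaw 3.88 tz [ 0.007  0.002 -1.   ] F [-0.01  0.02  0.17] w 0.0299 q [0.08 0.46 1.69 0.   0.99 1.58]
shift [ -8.3 394.1 -10.5] rot [-0.1 -0.5  6.7] rows>=6.3
```

View pics/w19.png

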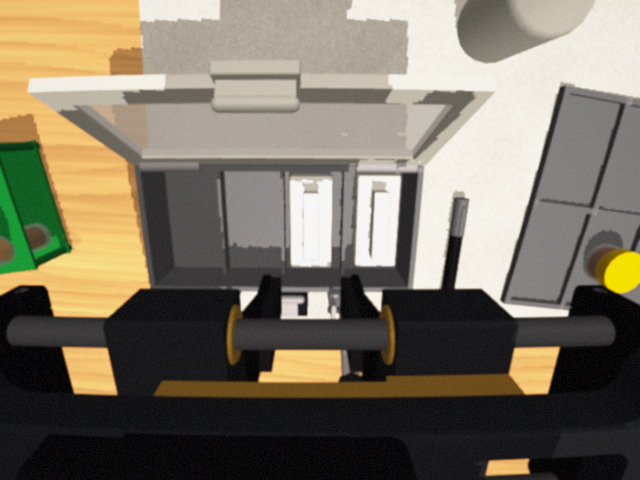

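Two cassettes are in bays 1 and 2. Now the third.

Request:
carry_out([
  [-1, 60, -10, 0, -0.5, 3, -0.3],
  [-2, 120, -10, 0, -0.5, 6.7, -0.3],
  [-3, 180, -10, 0, -0.5, 6.7, -0.3],
  [-4, 240, -10, 0, -0.5, 6.7, -0.3],
  [-6, 300, -10, 0, -0.5, 6.7, -0.3],
  [-7, 360, -10, 0, -0.5, 6.7, -0.3],
  [-8, 394, -10, 0, -0.5, 6.7, -0.3],
  [-8, 394, -10, 0, -0.5, 6.7, -0.3],
])

```text
time: 30.68
position: [0.5372, -0.2433, 0.1985]
tool_rot: [1.0, -0.027, 0.0, -0.001]
ft_force: [0.4, 0.8, 0.2]
grip_width: 0.0304
```

```bash
python3 -c "
from h import *
st();c=cam('wrist','w20.png');a=cv2.imread('pics/w20.png')[90:290,205:465];cv2.imwrite('pics/w20z.png',cv2.resize(a,None,fx=3,fy=3,interpolation=cv2.INTER_CUBIC))"
```

```text
t 30.68 pos [ 0.5372 -0.2433  0.1985] yaw -3.04 tz [ 0.     0.002 -1.   ] F [0.4  0.84 0.24] w 0.0304 q [-0.62  0.51  1.55  0.    1.09  1.01]
```

View pics/w20z.png

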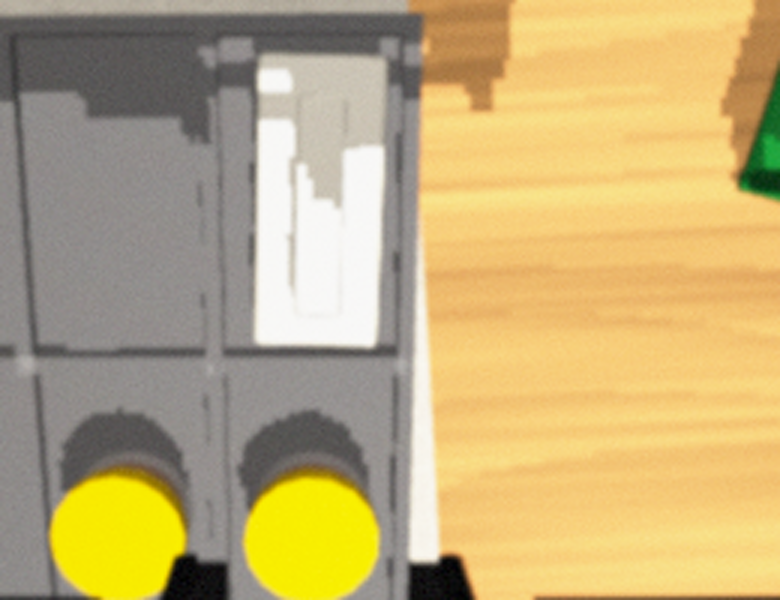

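```bash
python3 -c "
from h import *
c=cam('wrist')
for a,b in [((323,95),(318,315))]:
    A=plane(c,a[0]/3+205,a[1]/3+90,.046);B=plane(c,b[0]/3+205,b[1]/3+90,.046);m=(A+B)/2;d=A-B
    print(m.round(4),np.linalg.norm(d).round(4),np.degrees(np.arctan2(d[1],d[0])).round(1))
go(.5955,-.245,.07,-4);go(m[0],m[1],.07,-4)"
```

```text
[ 0.5952 -0.2443  0.046 ] 0.0643 -4.1
shift [ 59.2   2.8 128.4] rot [-0.2  0.1  1.2] rows>=2.3
shift [ 58.9   2.1 128.4] rot [-0.2  0.1  1.2] rows>=2.3
```

Request:
carry_out([
  [30, 1, 30, 0, 0, 1, -0.3],
  [59, 2.5, 70, 0, 0, 1, -0.3],
  [59, 2.5, 110, 0, 0, 1, -0.3],
  [59, 2.5, 128, 0, 0, 1, -0.3],
  [59, 2.5, 128, 0, 0, 1, -0.3],
])

```text
time: 31.4
position: [0.5942, -0.2429, 0.0692]
tool_rot: [0.999, -0.033, -0.002, -0.003]
ft_force: [-0.5, -0.3, 0.6]
grip_width: 0.0304
```

```bash
python3 -c "
from h import *
st();cam('wrist','w21.png');go(.5953,-.2445,.032,-4)"
```

```text
t 31.40 pos [ 0.5942 -0.2429  0.0692] yaw -3.78 tz [-0.005  0.006 -1.   ] F [-0.54 -0.33  0.64] w 0.0304 q [-0.56  0.74  1.5   0.    0.91  1.07]
shift [ 0.1  0.8 38.7] rot [-0.3  0.1  0.2] rows>=0.6
```

View pics/w21.png

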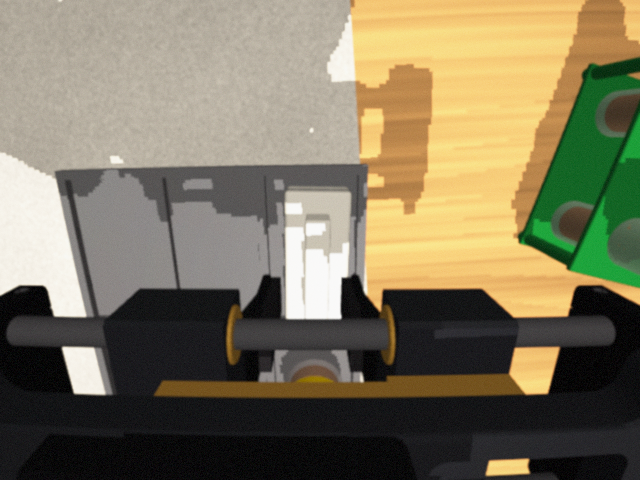

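Request:
carry_out([
  [0, 1, 15, -0.3, 0.1, 0, -0.3],
  [0, 1, 28, -0.3, 0.1, 0, -0.3],
  [0, 1, 36, -0.3, 0.1, 0, -0.3],
  [0, 1, 38, -0.3, 0.1, 0, -0.3],
  [0, 1, 38, -0.3, 0.1, 0, -0.8],
  [0, 1, 38, -0.3, 0.1, 0, -0.8],
  [0, 1, 38, -0.3, 0.1, 0, -0.8],
  [0, 1, 38, -0.3, 0.1, 0, -0.8],
], force=40)

```text
time: 32.45
position: [0.5956, -0.2451, 0.0332]
tool_rot: [0.999, -0.033, 0.0, 0.001]
ft_force: [0.6, -0.4, -0.3]
grip_width: 0.0133
```

```bash
python3 -c "
from h import *
st();gc(0,30,150,0)"
```

```text
t 32.45 pos [ 0.5956 -0.2451  0.0332] yaw -3.80 tz [ 0.001 -0.002 -1.   ] F [ 0.58 -0.37 -0.28] w 0.0133 q [-0.56  0.8   1.51 -0.    0.83  1.07]
shift [-113.2 -448.2 -117.7] rot [ 0.1 -0.  -7.6] rows>=7.6
```

Request:
carry_out([
  [0, 0, -35, 0, 0, 0, -0.8],
  [0, 0, -90, 0, 0, 0, -0.8],
  [-15, -58, -118, 0, 0, -4, -0.8],
  [-30, -116, -118, 0, 0, -7.5, -0.8],
  [-44, -174, -118, 0, 0, -7.5, -0.8],
  [-58, -232, -118, 0, 0, -7.5, -0.8],
  [-73, -290, -118, 0, 0, -7.5, -0.8],
  [-88, -348, -118, 0, 0, -7.5, -0.8],
])

```text
time: 33.45
position: [0.53, 0.1101, 0.1506]
tool_rot: [0.999, 0.032, 0.0, 0.001]
ft_force: [1.4, 0.1, -0.7]
grip_width: 0.0139
```

```bash
python3 -c "
from h import *
st();gc(0,30,150,0)"
```

```text
t 33.45 pos [0.53   0.1101 0.1506] yaw 3.68 tz [ 0.001 -0.001 -1.   ] F [ 1.42  0.11 -0.73] w 0.0139 q [-0.    0.52  1.71 -0.    0.91  1.51]
shift [ -11.3 -100.7    0.4] rot [ 0.1 -0.  -0.1] rows>=1.6
```

Request:
carry_out([
  [-6, -50, 0, 0, 0, 0, -0.8],
  [-11, -101, 0, 0, 0, 0, -0.8],
  [-11, -101, 0, 0, 0, 0, -0.8],
  [-11, -101, 40, 0, 0, 0, -0.8],
  [-11, -101, 75, 0, 0, 0, -0.8],
  [-11, -101, 75, 0, 0, 0, -0.8],
])

```text
time: 34.2
position: [0.5103, 0.2087, 0.0731]
tool_rot: [0.999, 0.032, -0.003, 0.001]
ft_force: [-0.5, 0.3, -0.7]
grip_width: 0.0134
```

```bash
python3 -c "
from h import *
st();gc(0,30,36,0);cam('wrist','w22.png')"
```

```text
t 34.20 pos [0.5103 0.2087 0.0731] yaw 3.63 tz [-0.006 -0.003 -1.   ] F [-0.52  0.3  -0.74] w 0.0134 q [ 0.19  0.65  1.73 -0.    0.76  1.7 ]
shift [ 2.3 -1.1 37.1] rot [ 0.1  0.4 -0.2] rows>=0.6
```

View pics/w22.png

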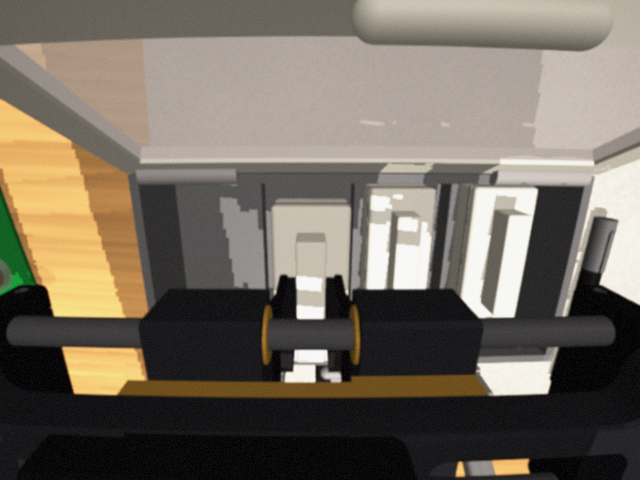

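Request:
carry_out([
  [2, -1, 15, 0.1, 0.4, 0, -0.8],
  [2, -1, 27, 0.1, 0.4, 0, -0.8],
  [2, -1, 34, 0.1, 0.4, 0, -0.8],
  [2, -1, 37, 0.1, 0.4, 0, -0.8],
  [2, -1, 37.5, 0.1, 0.4, 0, -0.8],
  [2, -1, 38, 0.1, 0.4, 0, -0.8],
])

```text
time: 35.0
position: [0.514, 0.2102, 0.037]
tool_rot: [0.999, 0.032, 0.003, -0.0]
ft_force: [-0.3, 0.0, -1.4]
grip_width: 0.0135
```

Request:
carry_out([
  [0, 0, 0.3, 0, 0, 0, -0.6],
  [0, 0, 0.3, 0, 0, 0, -0.4],
  [0, 0, 0.3, 0, 0, 0, -0.4],
  [0, 0, -30, 0, 0, 0, -0.4],
  [0, 0, -80, 0, 0, 0, -0.3],
  [-30, 0, -130, 0, 0, 0, -1],
  [-60, 20, -190, 0, 0, 0, -1],
  [-60, 20, -220, 0, 0, 0, -1],
])

```text
time: 36.0
position: [0.4523, 0.1858, 0.2589]
tool_rot: [0.999, 0.032, 0.003, 0.0]
ft_force: [1.5, 0.5, 0.2]
grip_width: 0.0085
```

```bash
python3 -c "
from h import *
st();cam('wrist','w23.png');cam('side','s23.png')"
```

```text
t 36.00 pos [0.4523 0.1858 0.2589] yaw 3.62 tz [ 0.006  0.    -1.   ] F [1.5  0.45 0.17] w 0.0085 q [ 0.16  0.29  1.72 -0.    1.12  1.67]
```

View pics/w23.png

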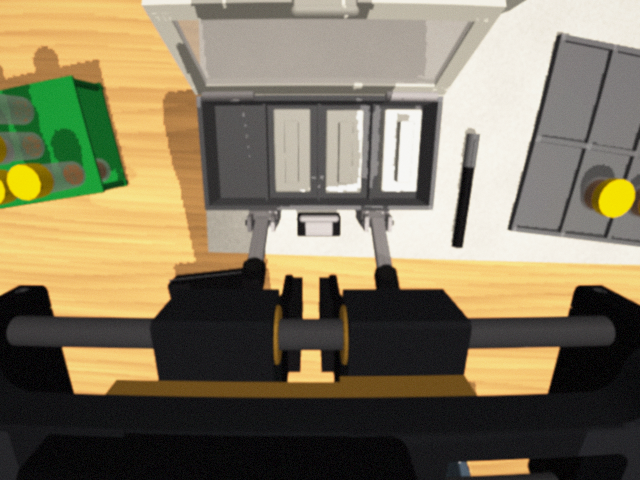

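View pics/s23.png

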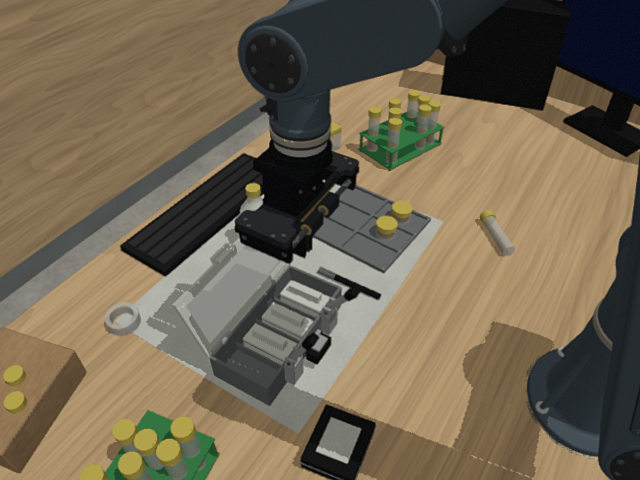

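```bash
python3 -c "
import cv2
a=cv2.imread('pics/w23.png')[80:220,190:450];cv2.imwrite('pics/w23z.png',cv2.resize(a,None,fx=3,fy=3,interpolation=cv2.INTER_CUBIC))"
```

```text
(no output)
```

View pics/w23z.png

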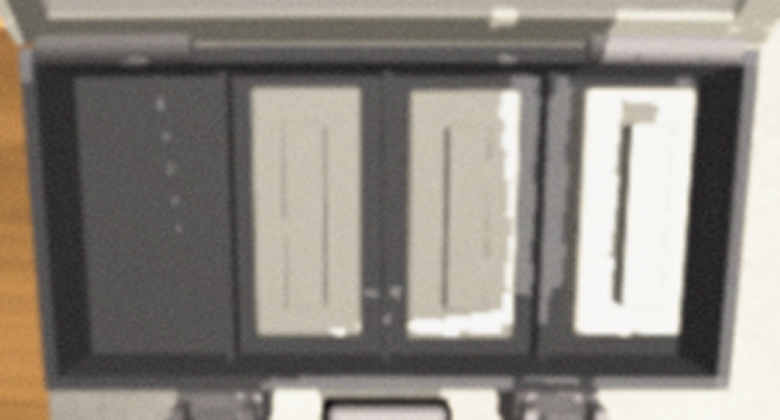

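```bash
python3 -c "
from h import *
for w in [(20,0,240),(130,0,240),(130,0,137)]: gc(*w)"
```

```text
shift [77.1 10.4 22.3] rot [-0.  -0.9 -0.2] rows>=1.3
shift [187.1  10.1  24. ] rot [-0.  -0.9 -0.2] rows>=3.0
shift [185.6  10.1 127. ] rot [-0.  -0.9 -0.2] rows>=3.6
```

Request:
carry_out([
  [50, 3, 5, 0, -0.9, 0, -1],
  [100, 6, 15, 0, -0.9, 0, -1],
  [150, 10, 20, 0, -0.9, 0, -1],
  [187, 10, 24, 0, -0.9, 0, -1],
  [187, 10, 70, 0, -0.9, 0, -1],
  [186, 10, 110, 0, -0.9, 0, -1],
  [186, 10, 127, 0, -0.9, 0, -1],
  [186, 10, 127, 0, -0.9, 0, -1],
])

```text
time: 37.1
position: [0.6434, 0.1886, 0.1352]
tool_rot: [0.999, 0.032, -0.002, -0.0]
ft_force: [0.1, 0.2, 0.2]
grip_width: 0.0006
```

```bash
python3 -c "
from h import *
st();print(loc(robot.get_obs()['position']))
for w in [(105,0,140),(75,0,148),(39,0,150),(12,0,139),(-11,0,119),(-30,0,98),(-44,0,83)]: gc(*w)"
```

```text
t 37.10 pos [0.6434 0.1886 0.1352] yaw 3.63 tz [-0.004  0.    -1.   ] F [0.14 0.25 0.2 ] w 0.0006 q [0.12 0.69 1.38 0.   1.08 1.63]
[129.47945967   0.13544736 135.23426761]
shift [-24.5   0.2  -4.7] rot [-0.   0.2 -0.2] rows>=0.4
shift [-54.5   0.3 -12.5] rot [-0.   0.2 -0.2] rows>=0.9
shift [-90.5   0.4 -14.4] rot [-0.   0.2 -0.2] rows>=1.5
shift [-117.5    0.5   -3.3] rot [-0.   0.2 -0.2] rows>=1.9
shift [-140.4    0.6   16.8] rot [-0.   0.2 -0.2] rows>=2.3
shift [-159.3    0.6   37.9] rot [-0.   0.2 -0.2] rows>=2.6
shift [-173.3    0.7   53. ] rot [-0.   0.2 -0.2] rows>=2.9
```

Request:
carry_out([
  [-15, 0, -3, 0, 0, 0, -1],
  [-28, 0, -6, 0, 0, 0, -1],
  [-41, 0, -9, 0, 0, 0, -1],
  [-54, 0, -12, 0, 0, 0, -1],
  [-66, 0, -13, 0, 0, 0, -1],
  [-78, 0, -14, 0, 0, 0, -1],
  [-90, 0, -14, 0, 0, 0, -1],
  [-90, 0, -14, 0, 0, 0, -1],
])

```text
time: 38.1
position: [0.5516, 0.1828, 0.1493]
tool_rot: [0.999, 0.032, -0.004, -0.0]
ft_force: [0.5, -0.3, -0.0]
grip_width: 0.0009
```

```bash
python3 -c "
from h import *
st();print(loc(robot.get_obs()['position']));cam('side','s24.png');cam('scene','c24.png')"
```

```text
t 38.10 pos [0.5516 0.1828 0.1493] yaw 3.64 tz [-0.007  0.    -1.   ] F [ 0.46 -0.33 -0.03] w 0.0009 q [0.13 0.56 1.61 0.   0.98 1.63]
[ 37.52319894   0.43741975 149.30271802]
```

View pics/s24.png

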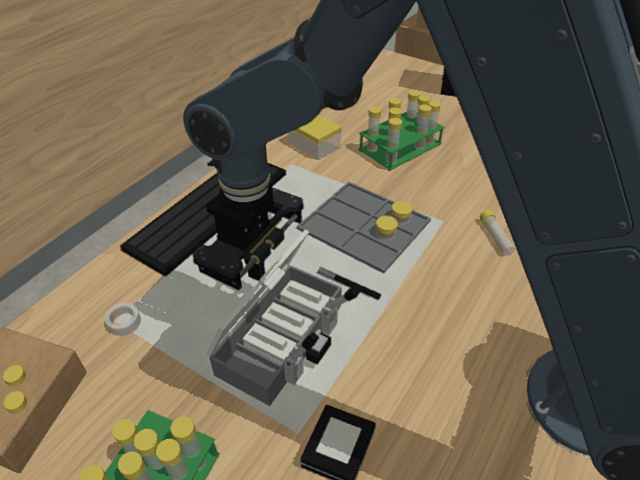

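View pics/c24.png

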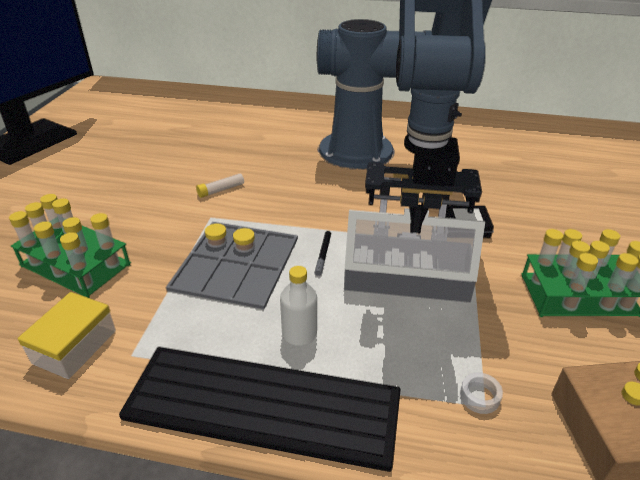

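Request:
carry_out([
  [-14, 0, 5, 0, 0.4, 0, -1],
  [-27, 0, 11, 0, 0.4, 0, -1],
  [-39, 0, 20, 0, 0.4, 0, -1],
  [-50, 0, 31, 0, 0.4, 0, -1],
  [-60, 0, 42, 0, 0.4, 0, -1],
  [-69, 0, 52, 0, 0.4, 0, -1],
  [-77, 0, 60, 0, 0.4, 0, -1],
  [-83, 0, 67, 0, 0.4, 0, -1],
])

```text
time: 39.2
position: [0.4691, 0.1776, 0.0823]
tool_rot: [0.999, 0.032, 0.0, -0.0]
ft_force: [0.4, -0.0, 1.1]
grip_width: 0.0004
```

```bash
python3 -c "
from h import *
st();print(loc(robot.get_obs()['position']));cam('side','s25.png');gc(-50,0,76);gc(-52,0,64)"
```

```text
t 39.20 pos [0.4691 0.1776 0.0823] yaw 3.63 tz [ 0.001  0.001 -1.   ] F [ 0.44 -0.05  1.08] w 0.0004 q [0.14 0.59 1.86 0.   0.69 1.65]
[-45.14425156   0.70208427  82.3412955 ]
shift [-3.2  0.7  5.6] rot [-0.   0.1 -0.2] rows>=0.1
shift [-5.2  0.7 17.6] rot [-0.   0.1 -0.2] rows>=0.3
```

View pics/s25.png

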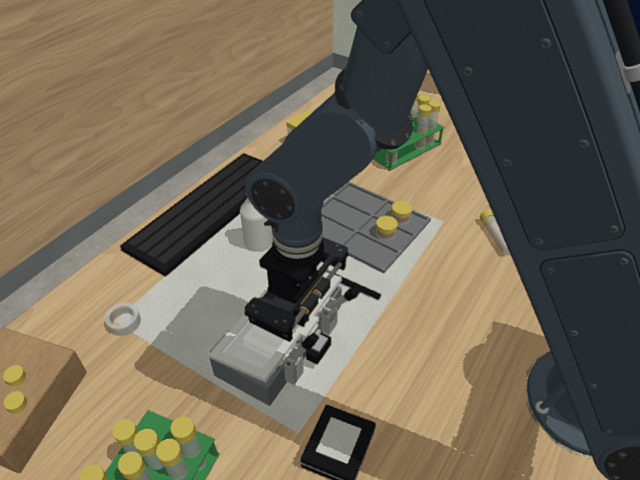

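Request:
carry_out([
  [-3, 0, 4, 0, 0, 0, -1],
  [-5, 0, 8, 0, 0, 0, -1],
  [-6, 0, 11, 0, 0, 0, -1],
  [-6, 0, 13, 0, 0, 0, -1],
  [-6, 0, 14, 0, 0, 0, -1],
])

```text
time: 39.88
position: [0.4608, 0.177, 0.0673]
tool_rot: [0.999, 0.032, -0.002, -0.0]
ft_force: [-0.6, 1.2, -0.5]
grip_width: 0.0004
```

Request:
carry_out([
  [0, 0, 1, 0, 0, 0, -1],
  [0, 0, 2, 0, 0, 0, -1],
  [0, 0, 3, 0, 0, 0, -1],
  [0, 0, 3, 0, 0, 0, -1],
])

```text
time: 40.38
position: [0.4606, 0.177, 0.0643]
tool_rot: [0.999, 0.032, -0.002, -0.0]
ft_force: [-0.2, 0.1, 1.6]
grip_width: 0.0003
```

```bash
python3 -c "
from h import *
st();print(loc(robot.get_obs()['position']))"
```

```text
t 40.38 pos [0.4606 0.177  0.0643] yaw 3.63 tz [-0.004 -0.    -1.   ] F [-0.18  0.09  1.57] w 0.0003 q [0.14 0.62 1.89 0.   0.64 1.65]
[-53.65465584   0.64907561  64.33152323]
```

Request:
carry_out([
  [0, 0, 1, 0, 0, 0, -1],
  [0, 0, 2, 0, 0, 0, -1],
  [0, 0, 3, 0, 0, 0, -1],
  [0, 0, 3, 0, 0, 0, -1],
])

```text
time: 40.88
position: [0.4607, 0.177, 0.0639]
tool_rot: [0.999, 0.032, -0.001, -0.0]
ft_force: [-3.9, -0.9, 23.6]
grip_width: 0.0004
```

```bash
python3 -c "
from h import *
st();print(loc(robot.get_obs()['position']))"
```

```text
t 40.88 pos [0.4607 0.177  0.0639] yaw 3.65 tz [-0.003  0.    -1.   ] F [-3.93 -0.89 23.6 ] w 0.0004 q [0.14 0.62 1.89 0.   0.64 1.65]
[-53.61767985   0.67732223  63.91889584]
```

Request:
carry_out([
  [0, 0, -20, 0, 0, 0, -1],
  [0, 0, -60, 0, 0, 0, -1],
  [-20, 0, -110, 0, 0, 0, -1],
  [-40, 0, -160, 0, 0, 0, -1],
  [-40, 0, -180, 0, 0, 0, -1],
  [-40, 0, -180, 0, 0, 0, -1],
])

```text
time: 41.62
position: [0.4223, 0.1747, 0.2456]
tool_rot: [0.999, 0.032, 0.001, -0.0]
ft_force: [0.3, 0.3, -0.2]
grip_width: 0.0003
```

```bash
python3 -c "
from h import *
st();print(loc(robot.get_obs()['position']));cam('wrist','w26.png');cam('scene','c26.png')
a=cv2.imread('pics/c26.png')[170:320,320:520];cv2.imwrite('pics/c26z.png',cv2.resize(a,None,fx=3.5,fy=3.5,interpolation=cv2.INTER_CUBIC))"
```

```text
t 41.62 pos [0.4223 0.1747 0.2456] yaw 3.66 tz [ 0.002  0.001 -1.   ] F [ 0.33  0.27 -0.18] w 0.0003 q [0.15 0.27 1.81 0.   1.06 1.65]
[-92.08068454   0.8808159  245.57803546]
```

View pics/w26.png

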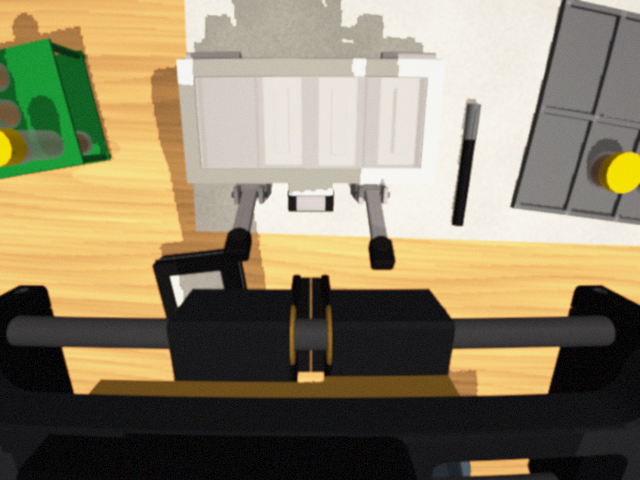

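View pics/c26z.png

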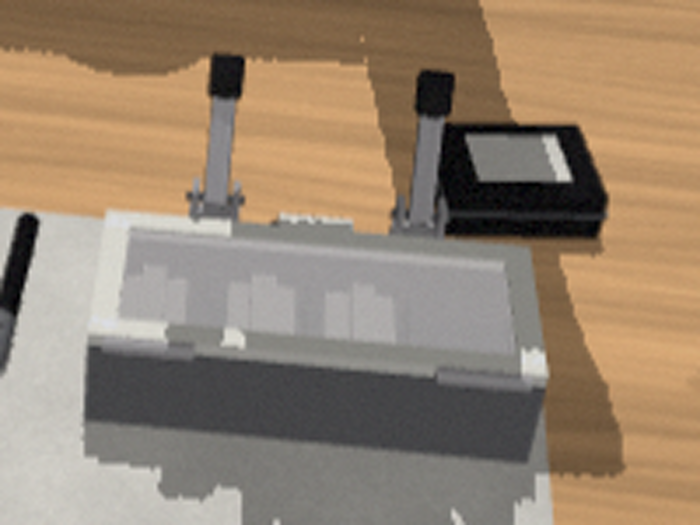

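```bash
python3 -c "
from h import *
c=cam('wrist')
for y in (123.5,-123.5):
  for z in (64,74):
    p=CC+_M(CY)@np.array([-.058,y/1000]);print(y,z,proj(c,[p[0],p[1],z/1000]).round(1))
w=cam('scene')
Z=lambda u,v:(u/3.5+320,v/3.5+170)
for nm,uv,uw in [('a',(240,232),Z(436,73)),('b',(379,240),Z(226,58))]: # outer/upper end edges approx
    X,e=tri(c,uv,w,uw);print(nm,loc(X).round(1),e)
gc(-143,60,230);gc(-143,60,126)" 2>&1 | tail -20
```

```text
Traceback (most recent call last):
NameError: name '_M' is not defined
```

```bash
sed -i 's/_M(/MM(/g' h.py; python3 -c "
from h import *
c=cam('wrist')
for y in (123.5,-123.5):
  for z in (64,74):
    p=CC+MM(CY)@np.array([-.058,y/1000]);print(y,z,proj(c,[p[0],p[1],z/1000]).round(1))
w=cam('scene')
Z=lambda u,v:(u/3.5+320,v/3.5+170)
for nm,uv,uw in [('a',(240,232),Z(436,73)),('b',(379,240),Z(226,58))]:
    X,e=tri(c,uv,w,uw);print(nm,loc(X).round(1),e)
gc(-143,60,230);gc(-143,60,126)" 2>&1 | tail -20
python3 -c "
import cv2
a=cv2.imread('pics/w26.png')[40:290,150:450];cv2.imwrite('pics/w26z.png',cv2.resize(a,None,fx=2.5,fy=2.4,interpolation=cv2.INTER_CUBIC))"
```

```text
123.5 64 [186.4 180.9]
123.5 74 [182.9 182.3]
-123.5 64 [436.2 180.6]
-123.5 74 [439.8 181.9]
a [-83.9  55.7 158.7] 0.00501451422427284
b [-93.5 -55.9 151.1] 0.008107360862781425
shift [-49.3 -59.3  12.9] rot [ 0.   0.4 -0.2] rows>=1.3
shift [-48.6 -59.3 116.9] rot [ 0.   0.4 -0.2] rows>=2.2
```

View pics/w26z.png

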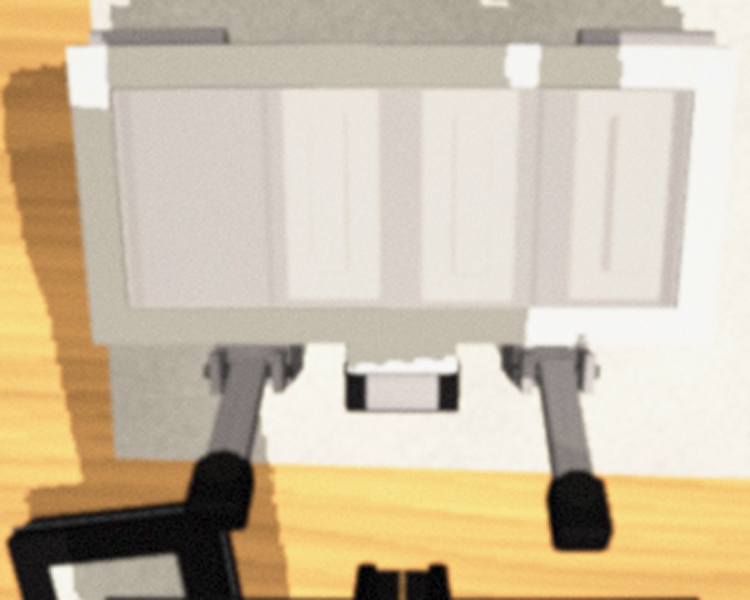

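```bash
cat > ang.py <<'E'
from h import *
c=cam('wrist')
for nm,y,v in [('a',.06,258.7),('b',-.06,268)]:
    for f in np.arange(1.5,2.35,.1):
        vs=[]
        for off in (-.007,.007):
            x=-.068+.085*np.cos(f)-off*np.sin(f);z=.072+.085*np.sin(f)+off*np.cos(f)
            p=CC+MM(CY)@np.array([x,y]);vs.append(proj(c,[p[0],p[1],z])[1])
        print(nm,round(f,2),max(vs).round(1),'target',v)
E
python3 ang.py
```

```text
a 1.5 212.0 target 258.7
a 1.6 223.1 target 258.7
a 1.7 233.5 target 258.7
a 1.8 243.0 target 258.7
a 1.9 251.6 target 258.7
a 2.0 259.1 target 258.7
a 2.1 265.5 target 258.7
a 2.2 270.7 target 258.7
a 2.3 274.8 target 258.7
b 1.5 211.8 target 268
b 1.6 222.9 target 268
b 1.7 233.3 target 268
b 1.8 242.8 target 268
b 1.9 251.4 target 268
b 2.0 258.9 target 268
b 2.1 265.2 target 268
b 2.2 270.5 target 268
b 2.3 274.5 target 268
```

Request:
carry_out([
  [-20, -30, 0, 0, 0.4, 0, -1],
  [-40, -60, 0, 0, 0.4, 0, -1],
  [-40, -60, 13, 0, 0.4, 0, -1],
  [-40, -60, 60, 0, 0.4, 0, -1],
  [-40, -60, 100, 0, 0.4, 0, -1],
  [-40, -60, 110, 0, 0.4, 0, -1],
  [-40, -60, 110, 0, 0.4, 0, -1],
])

```text
time: 42.8
position: [0.3765, 0.2311, 0.1323]
tool_rot: [1.0, 0.031, -0.0, 0.0]
ft_force: [0.7, 0.8, -0.2]
grip_width: 0.0004
```

```bash
python3 -c "
from h import *
st();print(loc(robot.get_obs()['position']).round(1))
for w in [(-109,137),(-85,143),(-57,142),(-36,134),(-18,120),(-6,104),(3,88),(5,79)]: gc(w[0],60,w[1])"
```

```text
t 42.80 pos [0.3765 0.2311 0.1323] yaw 3.61 tz [-0.001 -0.001 -1.   ] F [ 0.72  0.81 -0.22] w 0.0004 q [ 0.3   0.44  1.97 -0.    0.73  1.81]
[-134.    60.3  132.3]
shift [25.   0.2 -4.7] rot [ 0.   0.  -0.2] rows>=0.4
shift [ 49.    0.1 -10.7] rot [ 0.   0.  -0.2] rows>=0.8
shift [77.   0.  -9.7] rot [ 0.   0.  -0.2] rows>=1.2
shift [98.  -0.1 -1.7] rot [ 0.   0.  -0.2] rows>=1.6
shift [ 1.16e+02 -1.00e-01  1.22e+01] rot [ 0.   0.  -0.2] rows>=1.9
shift [128.   -0.2  28.2] rot [ 0.   0.  -0.2] rows>=2.1
shift [137.   -0.2  44.2] rot [ 0.   0.  -0.2] rows>=2.3
shift [139.   -0.2  53.2] rot [ 0.   0.  -0.2] rows>=2.4
```

Request:
carry_out([
  [15, 0, -3, 0, 0, 0, -1],
  [27, 0, -5, 0, 0, 0, -1],
  [38, 0, -8, 0, 0, 0, -1],
  [49, 0, -10, 0, 0, 0, -1],
  [60, 0, -11, 0, 0, 0, -1],
  [70, 0, -10, 0, 0, 0, -1],
  [80, 0, -9, 0, 0, 0, -1],
  [80, 0, -9, 0, 0, 0, -1],
])

```text
time: 43.8
position: [0.458, 0.2363, 0.1412]
tool_rot: [1.0, 0.031, 0.001, 0.0]
ft_force: [-0.3, 0.3, 1.1]
grip_width: 0.0002
```

```bash
python3 -c "
from h import *
st();print(loc(robot.get_obs()['position']).round(1));cam('side','s27.png')
a=cv2.imread('pics/s27.png')[180:420,180:420];cv2.imwrite('pics/s27z.png',cv2.resize(a,None,fx=2.5,fy=2.5))"
```

```text
t 43.80 pos [0.458  0.2363 0.1412] yaw 3.59 tz [ 0.002 -0.    -1.   ] F [-0.31  0.26  1.12] w 0.0002 q [ 0.26  0.5   1.79 -0.    0.85  1.77]
[-52.3  60.  141.2]
```

View pics/s27z.png

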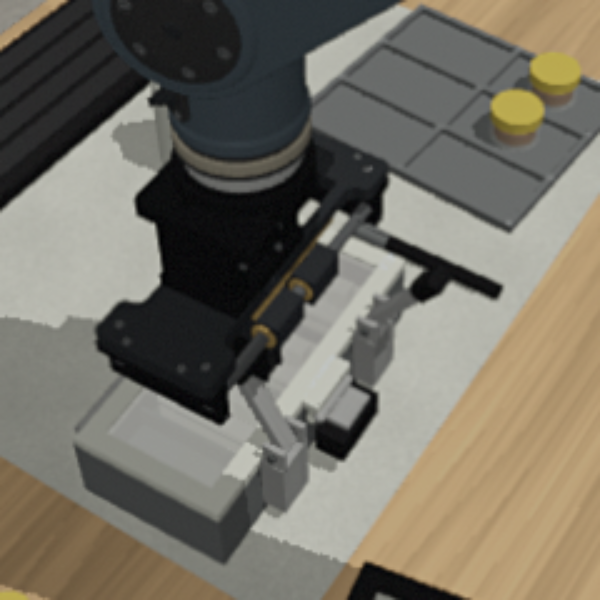

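Request:
carry_out([
  [9, 0, 3, 0, 0, 0, -1],
  [17, 0, 8, 0, 0, 0, -1],
  [26, 0, 14, 0, 0, 0, -1],
  [34, 0, 21, 0, 0, 0, -1],
  [41, 0, 30, 0, 0, 0, -1],
  [47, 0, 39, 0, 0, 0, -1],
  [52, 0, 47, 0, 0, 0, -1],
  [55, 0, 53, 0, 0, 0, -1],
])

```text
time: 44.85
position: [0.5129, 0.2398, 0.0878]
tool_rot: [1.0, 0.031, 0.001, 0.0]
ft_force: [-1.1, 0.5, 1.2]
grip_width: 0.0008
```

Request:
carry_out([
  [1, 0, 4, 0, 0, 0, -1],
  [1, 0, 7, 0, 0, 0, -1],
  [1, 0, 9, 0, 0, 0, -1],
  [1, 0, 10, 0, 0, 0, -1],
  [1, 0, 10, 0, 0, 0, -1],
])

```text
time: 45.48
position: [0.5146, 0.2399, 0.0793]
tool_rot: [1.0, 0.032, 0.002, 0.0]
ft_force: [-0.2, -0.6, 8.2]
grip_width: 0.0004
```

```bash
python3 -c "
from h import *
st();print(loc(robot.get_obs()['position']).round(1))"
```

```text
t 45.48 pos [0.5146 0.2399 0.0793] yaw 3.61 tz [ 0.004 -0.    -1.   ] F [-0.16 -0.62  8.18] w 0.0004 q [ 0.24  0.65  1.7  -0.    0.79  1.75]
[ 4.4 59.8 79.3]
```

Request:
carry_out([
  [0, 0, -40, 0, 0, 0, -1],
  [0, 0, -100, 0, 0, 0, -1],
  [-30, 20, -150, 0, 0, 0, -1],
  [-70, 60, -150, 0, 0, 0, -1],
  [-110, 100, -150, 0, 0, 0, -1],
  [-141, 120, -150, 0, 0, 0, -1],
  [-141, 120, -150, 0, 0, 0, -1],
])

```text
time: 46.35
position: [0.3781, 0.1104, 0.2288]
tool_rot: [1.0, 0.03, 0.001, 0.0]
ft_force: [0.6, -0.2, -0.1]
grip_width: 0.0002
```

```bash
python3 -c "
from h import *
st();print(loc(robot.get_obs()['position']).round(1));cam('wrist','w28.png');gc(-138,-60,128)"
```

```text
t 46.35 pos [0.3781 0.1104 0.2288] yaw 3.49 tz [ 0.002 -0.    -1.   ] F [ 0.62 -0.18 -0.05] w 0.0002 q [-0.    0.2   1.97 -0.    0.97  1.51]
[-140.4  -60.3  228.8]
shift [ -0.4   0.  101.2] rot [ 0.  -0.3 -0.3] rows>=1.6
```

View pics/w28.png

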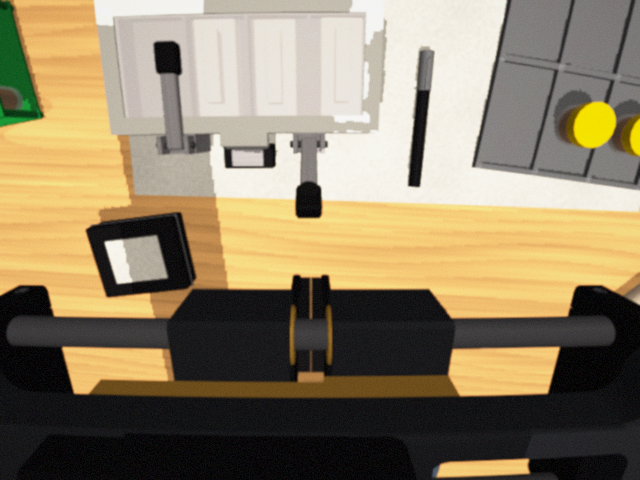

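Clamp a lies folded with its end at (168,57). Clamp b lines up with the fingers at (308,200).

Request:
carry_out([
  [0, 0, 40, 0, 0, 0, -1],
  [0, 0, 80, 0, 0, 0, -1],
  [0, 0, 100, 0, 0, 0, -1],
  [0, 0, 100, 0, 0, 0, -1],
])

```text
time: 46.9
position: [0.3814, 0.1114, 0.1279]
tool_rot: [1.0, 0.031, 0.001, -0.0]
ft_force: [-0.2, 0.4, 0.6]
grip_width: 0.0009
```

```bash
python3 -c "
from h import *
st();print(loc(robot.get_obs()['position']).round(1))"
```

```text
t 46.90 pos [0.3814 0.1114 0.1279] yaw 3.57 tz [ 0.002  0.    -1.   ] F [-0.24  0.36  0.62] w 0.0009 q [0.   0.41 2.08 0.   0.65 1.51]
[-137.   -59.5  127.9]
```

Request:
carry_out([
  [14, 0, -4, 0, 0, 0, -1],
  [28, 0, -9, 0, 0, 0, -1],
  [40, 0, -13, 0, 0, 0, -1],
  [52, 0, -15, 0, 0, 0, -1],
  [62, 0, -15, 0, 0, 0, -1],
  [72, 0, -14, 0, 0, 0, -1],
  [83, 0, -13, 0, 0, 0, -1],
  [83, 0, -13, 0, 0, 0, -1],
])

```text
time: 47.9
position: [0.4658, 0.1165, 0.141]
tool_rot: [1.0, 0.031, 0.002, -0.0]
ft_force: [0.2, 0.2, -0.2]
grip_width: 0.0004
```

```bash
python3 -c "
from h import *
st();print(loc(robot.get_obs()['position']).round(1))"
```

```text
t 47.90 pos [0.4658 0.1165 0.141 ] yaw 3.56 tz [ 0.004  0.    -1.   ] F [ 0.21  0.15 -0.22] w 0.0004 q [0.01 0.46 1.87 0.   0.8  1.52]
[-52.5 -60.1 141. ]
```

Request:
carry_out([
  [9, 0, 3, 0, 0, 0, -1],
  [17, 0, 8, 0, 0, 0, -1],
  [26, 0, 14, 0, 0, 0, -1],
  [34, 0, 21, 0, 0, 0, -1],
  [41, 0, 30, 0, 0, 0, -1],
  [47, 0, 39, 0, 0, 0, -1],
  [52, 0, 47, 0, 0, 0, -1],
  [55, 0, 53, 0, 0, 0, -1],
])

```text
time: 48.9
position: [0.5213, 0.1199, 0.0876]
tool_rot: [1.0, 0.031, 0.002, -0.0]
ft_force: [0.3, -0.8, 0.7]
grip_width: 0.0007
```

Request:
carry_out([
  [1, 0, 4, 0, 0, 0, -1],
  [1, 0, 7, 0, 0, 0, -1],
  [1, 0, 9, 0, 0, 0, -1],
  [1, 0, 10, 0, 0, 0, -1],
  [1, 0, 10, 0, 0, 0, -1],
])

```text
time: 49.52
position: [0.5231, 0.12, 0.0792]
tool_rot: [1.0, 0.031, 0.003, 0.0]
ft_force: [-1.2, -0.3, 9.7]
grip_width: 0.0005
```

```bash
python3 -c "
from h import *
st();print(loc(robot.get_obs()['position']).round(1))"
```

```text
t 49.52 pos [0.5231 0.12   0.0792] yaw 3.56 tz [ 0.007  0.    -1.   ] F [-1.18 -0.3   9.74] w 0.0005 q [0.02 0.62 1.78 0.   0.73 1.53]
[  4.9 -60.4  79.2]
```

Request:
carry_out([
  [0, 0, -40, 0, 0, 0, -1],
  [0, 0, -100, 0, 0, 0, -1],
  [-40, 0, -150, 0, 0, 0, -1],
  [-80, -30, -180, 0, 0, 0, -1],
  [-100, -50, -200, 0, 0, 0, -1],
  [-100, -50, -200, 0, 0, 0, -1],
])

```text
time: 50.28
position: [0.4181, 0.1646, 0.2803]
tool_rot: [0.999, 0.032, 0.005, -0.0]
ft_force: [0.6, -0.5, -0.7]
grip_width: 0.0006
```

```bash
python3 -c "
from h import *
st();cam('wrist','w29.png');cam('scene','c29.png');cam('side','s29.png')
a=cv2.imread('pics/c29.png')[170:320,150:500];cv2.imwrite('pics/c29z.png',cv2.resize(a,None,fx=2.2,fy=2.2,interpolation=cv2.INTER_CUBIC))"
```

```text
t 50.27 pos [0.4181 0.1646 0.2803] yaw 3.71 tz [ 0.011  0.001 -1.   ] F [ 0.64 -0.55 -0.73] w 0.0006 q [ 0.13  0.21  1.78 -0.    1.14  1.63]
```

View pics/w29.png

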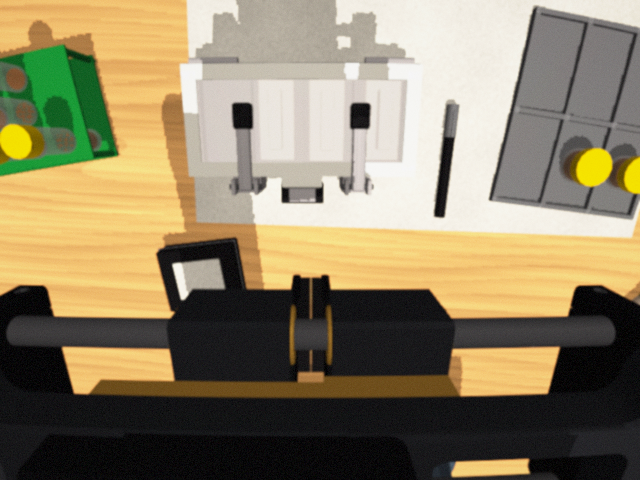

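View pics/c29z.png

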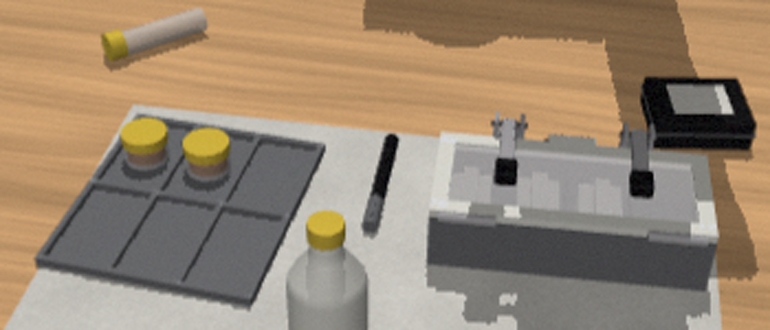

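View pics/s29.png

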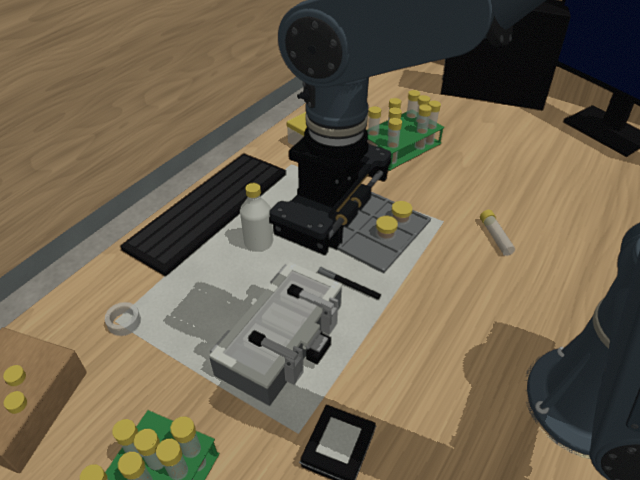

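The lid is shut, both clamps lie flat on it, both pots stand in pockets, and the bystanders haven't moved.

```bash
python3 -c "
from h import *
print(robot.hand_in());st()"
```

```text
the job is handed in; nothing more can be done
None
the job is handed in; nothing more can be done
```

The job is done and was handed in at about 50 s of the 208 s allowed; the hand-in gave no verdict.

**What I did**
- **Pots:** I moved both from bays 2 and 4 into two free tray pockets. The bay 4 pot stood too close to the outer wall to grip, so I leaned the lid further back and slid the pot clear first.
- **Cassettes:** I laid all three that were present flat in bays 1, 2 and 3.
- **Lid and clamps:** I swung the lid over from behind and pressed its front down. After backing off to check that it stayed shut, I folded clamp a, then clamp b.

**What the last checks showed**
- **Lid:** I pressed the front edge with 24 N at 64 mm, which is the shut height. After I let go, its front corners stayed where a shut lid's should be, within about 3 pixels.
- **Clamps:** each was pressed flat with 8–10 N, with its top at 79 mm as expected. The last pictures show both lying on the lid.
- **Everything else:** the pots stand in their pockets and the cassettes lie in their bays. The pen, wash bottle and slide box look unmoved, and the robot touches nothing.

**What disagreed:** the side camera's positions were 4–6 mm off the wrist camera's. I used the wrist camera's, and touching the carrier wall agreed with them to about 0.5 mm. I saw no cassette knocked aside and no slackened grip.

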